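Gauge the end block and extend the pitcher stand

ROBOT

A 6-joint arm with a two-finger parallel gripper is mounted at the origin on the work surface. World frame = base frame: x ahead of the robot, y to its left, z up, the work surface at z = 0. Lengths are in m, angles in rad, forces in N, time in s.
With the tool pointing down it reaches from about 0.275 to 0.85 m from the base axis. Payload 19 kg.
Tool frame: the origin (TCP) lies midway between the tips of the shut fingers; the grasp point (between the pads) lies 19 mm behind it; z points along the fingers, y is the line along which they close (so a half turn about z gives the same grasp; the last joint's range is limited). The gripper opens to 85 mm and grips with 20 to 120 N. Pads are 22 mm wide; open, the fingers measure 114 mm over their backs; the gripper's body (76 mm by 85 mm) begins 54 mm behind the grasp point. The pads swing forward as they close: fully open they stand 13 mm farther back than shut.
Start: joints at [0.972, 0.15, 1.437, -0, 1.554, -0.134], TCP at [0.258, 0.514, 0.231] pointing down, gripper open.
Joint ranges: [-2.8, 2.8], [-0.68, 2.1], [0.12, 2.68], [-1.39, 4.53], [0.16, 2.79], [-2.81, 2.81]. Speed limits (rad/s): [1.89, 1.89, 2.22, 3.01, 3.01, 3.01].

INTERFACE

Orientations are given as a unit quaternion [w, x, y, z].
In Python, from plant import manip gives the robot as it stands. The module is installed in compiled form; this text tells all that it offers.
- The arm moves only by the tool send_rows, never from a script. Its argument "increments" is a list of rows, each a list of 2 entries, a list of its own where there are three numbers: the shift along the tool's x, y, z in units of 5 cm (1.0 is 5 cm), then the turn about the tool's z in units of 0.12 rad (1.0 is 0.12 rad). In form: [[[x, y, z], spin], ...]. A call has exactly 10 rows; each row shifts and turns the commanded pose from where the row before left it, along the tool's axes as they then stand; what a row does not reach is not made up. A row lasts 1/8 s, in which the tool goes at most 62.5 mm and 10.7 degrees, less where a joint would pass 70% of its speed; a pose out of reach is approached as far as the arm can. A call with a number of a shift or a turn outside -1 to 1 is refused whole. A call with a gripper value outside its range is refused whole. "grip" is the opening, from 0 (shut) to 1 (fully open), set as the call begins (left out, the last holds). The fingers move at their own pace and stop on an object; "force" is the grip in N (left out, the last holds). Time passes only in rows, so rows that do not move let the fingers close, or fill a call up. It gives the time, the measured TCP pose, the force, the opening and the grip force at its end, in the units of the state.
- manip.get_state(): the state, without advancing time (a new reading comes with each control period).
- manip.get_image(name): name is "scene" or "top"; returns a dict with "frame" (420x560x3 uint8, red, green, blue), "K" (3x3 intrinsics, pixels), "dist_coeffs" ([k1, k2, p1, p2, k3] as OpenCV has them; the pictures are not rectified), "xyz" and "attitude" of the camera in the world. Camera axes: x right, y down, z forward; pixel columns grow to the right and rows downward; lengths in m; the calibration is good to about 2 mm. A picture is of the moment at which its call begins. There is no depth.
- manip.close_job(): hands the job in; it is judged then, once.
The state is a dict: "clock": time; "qpos": joint angles; "qd": joint speeds; "joint_torque": joint torques, N m; "position": TCP position; "eef_rot": TCP orientation; "ft_force": force on the tool from outside, world axes, zero at the start; "ft_torque": the same for the moment, N m; "gripper_width": finger opening in m; "finger_force": force on a finger pad.
Only numpy, scipy, OpenCV 4.12 (cv2) and the standard library are available. Lean on these libraries where they do the work, as an engineer would, in place of code of your own. Each camera call takes 0.05 s, during which the arm holds its last target. There are 200 camera calls.

TASK

First lower the bridge gauge astride the heavy steel end block, which must stay where it is, legs down on the strip, so that its sprung foot reads the block's height. Then extend the stand with every loose riser block of that same height, in one straight run butted flush from the end block's open end, and put every block of the other height flat on the floor of the cartridge box. Finally leave the gauge standing astride the run with its foot on one of the blocks you added, and leave the cup that stands between the run and the box alone.

Things in the scene. Friction and masses are not known exactly. Their poses are not given: they have to be found in the camera images.
- end_low: heavy dark steel end block, 2 kg, 90 (x) x 50 (y) x 32 (z) mm; origin at the centre of its underside. Its -x end is closed by a step 40 long, 50 wide, 60 high (x -85 to -45 mm); its +x end face (x = 45 mm) is the open end, from which the run of blocks grows along +x. Only one of end_low and end_high is there in a run (the other is None)
- end_high: heavy dark steel end block, 2 kg, 90 (x) x 50 (y) x 46 (z) mm; origin at the centre of its underside. Its -x end is closed by a step 40 long, 50 wide, 60 high (x -85 to -45 mm); its +x end face (x = 45 mm) is the open end, from which the run of blocks grows along +x. Only one of end_low and end_high is there in a run (the other is None)
- low_1: loose bamboo riser block, 90 (x) x 50 (y) x 32 (z) mm, 0.1 kg; origin at the centre of its underside; may be absent (None). Plain box, same wood and plan as the other riser blocks; only the height differs (two heights, 32 and 46)
- low_2: loose bamboo riser block, 90 (x) x 50 (y) x 32 (z) mm, 0.1 kg; origin at the centre of its underside; may be absent (None). Plain box, same wood and plan as the other riser blocks; only the height differs (two heights, 32 and 46)
- high_1: loose bamboo riser block, 90 (x) x 50 (y) x 46 (z) mm, 0.14 kg; origin at the centre of its underside; may be absent (None). Plain box, same wood and plan as the other riser blocks; only the height differs (two heights, 32 and 46)
- high_2: loose bamboo riser block, 90 (x) x 50 (y) x 46 (z) mm, 0.14 kg; origin at the centre of its underside; may be absent (None). Plain box, same wood and plan as the other riser blocks; only the height differs (two heights, 32 and 46)
- gauge: loose steel bridge gauge, 0.48 kg, 50 (x) x 104 (y) x 134 (z) mm, origin at the centre of its underside. Two 12 mm thick legs at +y and -y (80 mm clear between) carry a bar (z 62 to 74 mm) and on it a black tower to grip, 28 (x) x 40 (y) mm, z 74 to 134. Astride a 50 mm wide block its x lies along the block's length and both legs stand on the strip
- foot (a joint): the gauge's sprung foot, a 28 mm steel disc on a stem below the middle of the bar, slides up from 0 to 0.055 m. With the legs on the strip its value is the height in m of what it rests on: 0 on the bare strip, about 0.032 on a low block, 0.046 on a high one. It presses down with about 0.6 to 1.3 N; lifted clear it returns to 0
- foot_tip (a point): centre of the underside of the gauge's foot, straight below the tower's axis
- cartridge_box: grey plastic box, fixed, 150 (x) x 250 (y) x 50 (z) mm outside, walls and floor 5 mm, open on top; origin at the centre of its underside. Its flap, 100 mm long, stands open from the +x rim, leaning outward by 0.55 rad. Two blocks fit in side by side, their length along the box's x
- cup_1: stoneware cup, 72 mm across, 68 mm high, between the box and the run; leave it alone
Mind the look-alikes: they are no part of the job. What is shaped like the gauge but purple is not meant.

How it is judged:
By the outcome, as a careful person would: the job done as asked, in the order asked, and still so for the second after the job is handed in, with the robot touching nothing.
Of end_low, end_high only 1 to 1 are there at a start; the rules pass over those that are not, and their reading is None.
Of low_1, low_2, high_1, high_2 only 3 to 4 are there at a start; the rules pass over those that are not, and their reading is None.
At some moment in a run one of low_1, low_2, high_1, high_2 may be knocked a few centimetres aside while the robot is not near it.
It also fails if it takes over 210 s, if anything falls off the work surface, if the arm or the gripper's body presses on something with over 40 N, if the wrist force passes 120 N, or if a joint passes its speed limit or range.

## Working session

There is one attempt and no reset: what is moved stays moved. The work goes in short steps, Python scripts to look and compute and a tool call to move; the robot and the scene stay as the last step left them, time stands still between calls to the robot, and variables do not carry over. Pictures are saved under pics/ and viewed, at most 14 in all, crops included, and the job is handed in when it is done.

Besides the shell and the picture viewer there is one more tool, called by a JSON object that holds its "name" and its "arguments", one argument or row to a line. send_rows: Moves the arm, as the interface text tells. Shifts and turns lie within -1 to 1; 1 stands for 5 cm of shift or 0.12 rad of turn. Its arguments: {"type":"object","properties":{"increments":{"type":"array","items":{"type":"array"}},"grip":{"type":"number"},"force":{"type":"number"}},"required":["increments"]}

```bash
mkdir -p pics
cat > h.py <<'E'
import cv2,numpy as np
from plant import manip
from scipy.spatial.transform import Rotation as R
def rot(q): return R.from_quat([q[1],q[2],q[3],q[0]]).as_matrix()
def grab(name,png=None):
    d=manip.get_image(name)
    if png: cv2.imwrite('pics/'+png,d['frame'][:,:,::-1])
    return d
def ray(d,uv):
    p=cv2.undistortPoints(np.array(uv,float).reshape(-1,1,2),np.array(d['K'],float),np.array(d['dist_coeffs'],float)).reshape(-1,2)
    v=np.c_[p,np.ones(len(p))]@rot(d['attitude']).T
    return np.array(d['xyz'],float),v
def onz(d,uv,z):
    c,v=ray(d,uv); z=np.broadcast_to(z,len(v)); return c+v*((z-c[2])/v[:,2])[:,None]
def tri(d1,a,d2,b):
    c1,v1=ray(d1,[a]);c2,v2=ray(d2,[b]);A=np.stack([v1[0],-v2[0]],1)
    s=np.linalg.lstsq(A,c2-c1,rcond=None)[0];p=c1+s[0]*v1[0];q=c2+s[1]*v2[0]
    return (p+q)/2,np.linalg.norm(p-q)
def proj(d,P):
    M=rot(d['attitude']);P=(np.array(P,float).reshape(-1,3)-d['xyz'])@M
    return cv2.projectPoints(P,np.zeros(3),np.zeros(3),np.array(d['K'],float),np.array(d['dist_coeffs'],float))[0].reshape(-1,2)
E
python3 - <<'E'
from h import *
for n in('scene','top'):
    d=grab(n,n+'0.png');print(n,d['xyz'],d['attitude'],d['K'],d['dist_coeffs'])
print(manip.get_state())
E
```

```text
scene [0.86937065 0.65156288 0.88325378] [-0.10367115  0.26994914  0.8944118  -0.34118512] [[456.08725464   0.         284.44661319]
 [  0.         456.08725464 211.00759128]
 [  0.           0.           1.        ]] [-0.01340673  0.          0.          0.          0.        ]
top [0.3640034  0.01568134 1.36735596] [-0.02828936  0.71056505 -0.70263671  0.02446779] [[509.69492494   0.         270.4406811 ]
 [  0.         509.69492494 212.16794129]
 [  0.           0.           1.        ]] [-0.17697574  0.          0.          0.          0.        ]
{'clock': 0.1, 'qpos': array([ 9.72013235e-01,  1.50900256e-01,  1.43792828e+00, -2.15582343e-05,
        1.55380663e+00, -1.33994481e-01]), 'qd': array([ 0.00111097, -0.00151272, -0.00223821,  0.00121246, -0.00126857,
        0.00054198]), 'joint_torque': array([ 3.48436151e-03, -7.14378619e+01, -5.71801043e+01, -3.79261637e-04,
        6.85977138e-03, -6.47358638e-05]), 'position': array([0.25763274, 0.51381126, 0.23077545]), 'eef_rot': array([-1.76676715e-04,  2.30307907e-01,  9.73117668e-01, -4.90521925e-04]), 'ft_force': array([ 0.19359262,  0.83868774, -0.4241362 ]), 'ft_torque': array([-0.04840208, -0.0214075 ,  0.00716329]), 'finger_force': 0.0, 'gripper_width': 0.08504201331764442}
```

View pics/scene0.png

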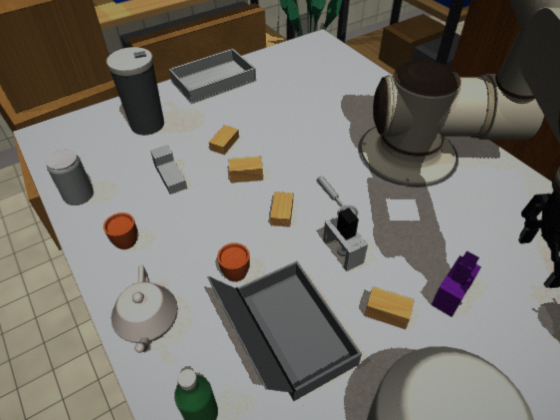

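View pics/top0.png

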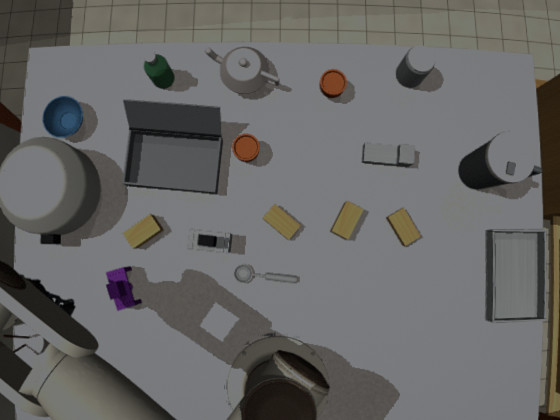

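The top view shows four bamboo blocks at (143,232), (282,222), (348,220) and (404,227). The end block is at (390,153), with its step on the right and its open end facing left. The red cup between box and run is at (246,148), and the flap box is at (173,160).

There are two gauge shapes: steel with a black tower at top (208,240) / scene (346,235), and purple at top (121,288) / scene (457,283). The steel one fits the description. Two boxes: top (173,160) has the flap, while (517,275) has none. I'll confirm these in an enlarged crop.

```bash
cat > crops.py <<'E'
from h import *
s=grab('scene');t=grab('top')
def c(d,u,v,w=33):
    return cv2.resize(np.clip(d['frame'][v-w:v+w,u-w:u+w,::-1].astype(float)*1.3,0,255).astype(np.uint8),(195,195),interpolation=cv2.INTER_CUBIC)
S=[(224,139),(246,168),(283,208),(389,306)]
T=[(404,227),(348,220),(282,222),(143,232)]
rows=[np.hstack([c(s,*p) for p in S]),np.hstack([c(t,*p) for p in T]),np.hstack([c(s,168,170),c(t,390,153),c(s,346,238),c(t,208,240)])]
cv2.imwrite('pics/crops.png',np.vstack(rows))
for n,d in(('s',s),('t',t)):
    hsv=cv2.cvtColor(d['frame'],cv2.COLOR_RGB2HSV)
    m=cv2.inRange(hsv,(14,90,60),(28,255,255))
    k,l,st,ce=cv2.connectedComponentsWithStats(m)
    for i in range(1,k):
        if 200<st[i,4]<2500: print(n,st[i],ce[i].round(1))
E
python3 crops.py
```

```text
s [  92    0  118   32 1802] [134.4   9.9]
s [416   0  33  16 217] [435.2   6.1]
s [345  25  70  50 928] [374.3  45.5]
s [209 125  30  29 543] [223.4 139.3]
s [ 14 137  47 113 792] [ 34.7 195.9]
s [229 157  34  25 768] [245.4 169. ]
s [270 192  23  34 658] [281.2 208.8]
s [ 365  287   49   42 1324] [388.9 307.4]
t [331 202  32  37 656] [346.5 219.9]
t [263 205  37  34 621] [281.4 221.5]
t [387 208  33  38 637] [403.7 226.4]
t [124 215  37  33 625] [141.8 231.2]
t [ 547  216   13  201 1656] [554.3 321. ]
```

View pics/crops.png

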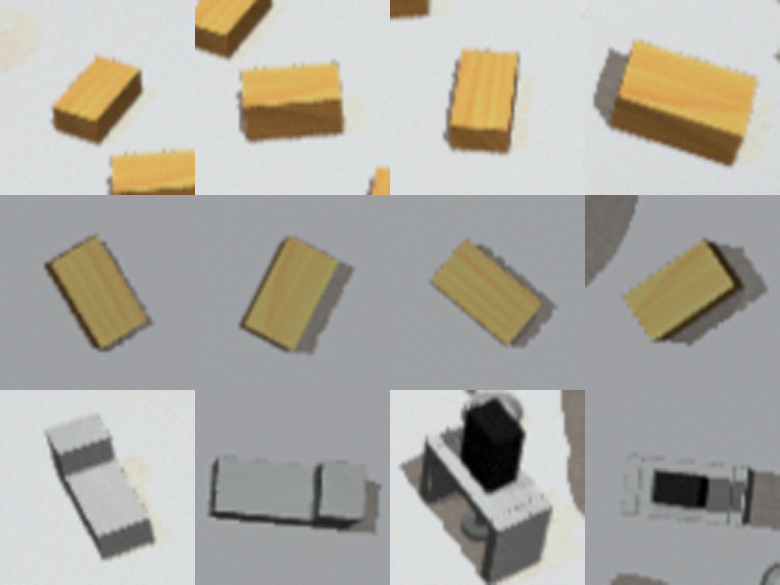

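The crops confirm the steel gauge with the black tower and sprung foot disc, and the four blocks. The end block's step is on its -y world side. Next I'll measure the top faces in both views.

```bash
cat > meas.py <<'E'
from h import *
def top_faces(d,n,box,lohi=None,sc=4):
    u0,v0,u1,v1=box
    im=cv2.resize(d['frame'][v0:v1,u0:u1],None,fx=sc,fy=sc,interpolation=cv2.INTER_CUBIC)
    return im
def face(d,uv,w=30,bamboo=True,thr=None):
    u,v=int(uv[0]),int(uv[1]);sc=4
    im=cv2.resize(d['frame'][v-w:v+w,u-w:u+w],None,fx=sc,fy=sc,interpolation=cv2.INTER_LINEAR)
    hsv=cv2.cvtColor(im,cv2.COLOR_RGB2HSV)
    m=cv2.inRange(hsv,(8,80,20),(32,255,255))
    V=hsv[:,:,2]
    l=cv2.connectedComponents(m)[1]; m=(l==l[w*sc,w*sc])&(m>0)
    t=cv2.threshold(V[m].reshape(-1,1),0,255,cv2.THRESH_OTSU)[0] if thr is None else thr
    if V[m].std()<18 : t=0.7*np.median(V[m])
    m=(m&(V>t)).astype(np.uint8)
    m=cv2.morphologyEx(m,cv2.MORPH_OPEN,np.ones((7,7)))
    c=max(cv2.findContours(m,0,cv2.CHAIN_APPROX_NONE)[0],key=cv2.contourArea)
    c=cv2.convexHull(c).reshape(-1,2).astype(float); 
    return (c+.5)/sc-.5+[u-w,v-w]
def rect(P):
    (cx,cy),(a,b),g=cv2.minAreaRect(P[:,:2].astype(np.float32)*1000)
    if a<b:a,b,g=b,a,g+90
    return np.array([cx/1000,cy/1000]),a,b,(g+90)%180-90
def ctr(c):
    M=cv2.moments(c.astype(np.float32).reshape(-1,1,2));return [M['m10']/M['m00'],M['m01']/M['m00']]
if __name__=='__main__':
    s=grab('scene');t=grab('top')
    S=[(223,138),(245,167),(282,205),(389,304)]
    T=[(404,227),(348,220),(282,222),(143,232)]
    for a,b in zip(S,T):
        cs,ct=face(s,a),face(t,b)
        p,e=tri(s,ctr(cs),t,ctr(ct))
        print('TRI',p.round(4),round(e,4))
        for d,c in((s,cs),(t,ct)):
            r=rect(onz(d,c,p[2]));print('   ',r[0].round(4),[round(x,1) for x in r[1:]])
E
python3 meas.py
```

```text
TRI [ 0.4307 -0.3326  0.0281] 0.0011
    [ 0.4302 -0.3339] [91.0, 49.7, 31.3]
    [ 0.4304 -0.3324] [90.7, 50.8, 31.5]
TRI [ 0.4457 -0.1767  0.043 ] 0.0014
    [ 0.4463 -0.1775] [90.1, 50.7, -26.9]
    [ 0.4455 -0.1764] [90.2, 50.9, -26.6]
TRI [ 0.4399 -0.0058  0.0273] 0.0
    [ 0.4391 -0.0066] [89.9, 51.0, 50.7]
    [ 0.4401 -0.0057] [89.6, 50.3, 50.6]
TRI [0.4094 0.3633 0.0415] 0.0011
    [0.409  0.3627] [90.6, 50.0, -54.5]
    [0.4096 0.3634] [89.4, 49.0, -54.9]
```

```bash
cat > end.py <<'E'
from h import *
s=grab('scene');t=grab('top')
def c(d,u,v,w=33,sc=8):
    return cv2.cvtColor(cv2.resize(d['frame'][v-w:v+w,u-w:u+w],None,fx=sc,fy=sc,interpolation=cv2.INTER_LINEAR),cv2.COLOR_RGB2GRAY)
out=[]
for n,d,(u,v) in(('s',s,(168,170)),('t',t,(390,153))):
    g=cv2.bilateralFilter(c(d,u,v),9,15,9)
    e=cv2.Canny(g,20,45)
    L=cv2.HoughLinesP(e,1,np.pi/360,50,minLineLength=60,maxLineGap=20)
    print(n,g[0,0]); 
    o=cv2.cvtColor(g,cv2.COLOR_GRAY2BGR)
    o[e>0]=(0,0,255)
    out.append(cv2.resize(o,(400,400)))
cv2.imwrite('pics/end.png',np.hstack(out))
E
python3 end.py
```

```text
s 168
t 124
```

View pics/end.png

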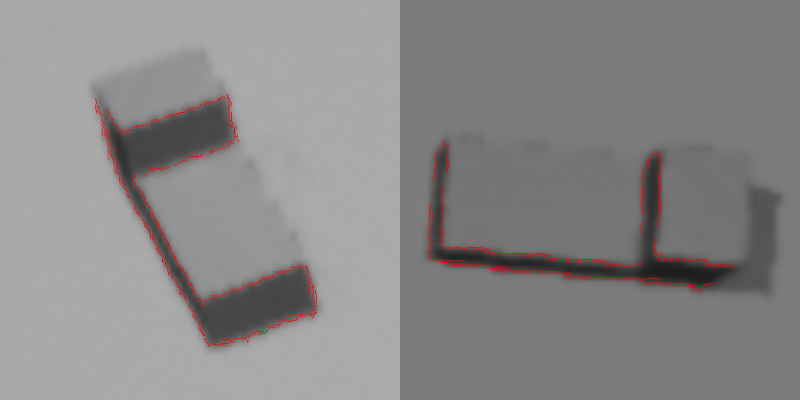

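Run:
```python
from h import *
s=grab('scene');t=grab('top');k=400/66
S=(np.array([(204,303),(305,265),(135,178),(236,143)])+.5)/k-.5+[135,137]
T=(np.array([(47,142),(41,246),(247,155),(241,262)])+.5)/k-.5+[357,120]
for a,b in zip(S,T):
    p,e=tri(s,a,t,b);print(p.round(4),round(e,4))
B=(np.array([(210,346),(315,312)])+.5)/k-.5+[135,137]
print('bottom scene',onz(s,B,0).round(4))
B=(np.array([(33,260)])+.5)/k-.5+[357,120]
print('bottom top',onz(t,B,0).round(4))
for z in(.028,.032,.042,.046):
  for d,q in((s,S),(t,T)):
    P=onz(d,q,z)[:,:2];print(z,P.round(4).tolist(),'wid',(np.linalg.norm(P[0]-P[1])*1e3).round(1),'len',(np.linalg.norm(P[0]-P[2])*1e3).round(1),(np.linalg.norm(P[1]-P[3])*1e3).round(1))
# gauge tower and box corners seeds
```

```text
[ 0.6532 -0.2266  0.0274] 0.0
[ 0.6063 -0.2234  0.0278] 0.0001
[ 0.6478 -0.3157  0.0304] 0.0017
[ 0.5996 -0.3121  0.0304] 0.0016
bottom scene [[ 0.6552 -0.2284  0.    ]
 [ 0.6071 -0.2219  0.    ]]
bottom top [[ 0.6049 -0.2246  0.    ]]
0.028 [[0.6534, -0.226], [0.6064, -0.2233], [0.6466, -0.3178], [0.5983, -0.3142]] wid 47.0 len 92.0 91.3
0.028 [[0.6531, -0.2265], [0.6063, -0.2233], [0.6491, -0.3167], [0.6007, -0.3131]] wid 46.9 len 90.3 89.9
0.032 [[0.6544, -0.2219], [0.6077, -0.2192], [0.6476, -0.3132], [0.5995, -0.3097]] wid 46.8 len 91.6 90.9
0.032 [[0.6522, -0.2258], [0.6055, -0.2226], [0.6483, -0.3157], [0.6, -0.3121]] wid 46.8 len 90.0 89.7
0.042 [[0.6569, -0.2117], [0.6107, -0.2089], [0.6502, -0.3019], [0.6027, -0.2984]] wid 46.3 len 90.5 89.8
0.042 [[0.6501, -0.224], [0.6037, -0.2208], [0.6461, -0.3132], [0.5983, -0.3097]] wid 46.4 len 89.3 89.0
0.046 [[0.6579, -0.2076], [0.612, -0.2048], [0.6513, -0.2974], [0.604, -0.2939]] wid 46.0 len 90.1 89.4
0.046 [[0.6492, -0.2233], [0.603, -0.2201], [0.6453, -0.3122], [0.5976, -0.3087]] wid 46.3 len 89.1 88.7
```

The top faces show the end block is end_low (about 28–30 mm by view, against the text's 32). A is low, B high, C low, D high, with one common bias of about 4 mm. The low pair is well separated from the high pair. Next: gauge tower, box and cup.

```bash
cat > g.py <<'E'
from h import *
from meas import rect,ctr
def dark(d,uv,w=30,thr=40,sc=4):
    u,v=int(uv[0]),int(uv[1])
    g=cv2.resize(cv2.cvtColor(d['frame'],cv2.COLOR_RGB2GRAY)[v-w:v+w,u-w:u+w],None,fx=sc,fy=sc,interpolation=cv2.INTER_LINEAR)
    c=max(cv2.findContours((g<thr).astype(np.uint8),0,cv2.CHAIN_APPROX_NONE)[0],key=cv2.contourArea).reshape(-1,2)
    return (c+.5)/sc-.5+[u-w,v-w]
if __name__=='__main__':
    s=grab('scene');t=grab('top')
    for thr in (25,35,45,60):
        c=dark(t,(208,240),22,thr);r=rect(onz(t,c,.134));print(thr,r[0].round(4),[round(x,1) for x in r[1:]],np.round(ctr(c),1))
        c=dark(s,(346,222),22,thr);print('  s',c.min(0),c.max(0))
    hsv=cv2.cvtColor(t['frame'],cv2.COLOR_RGB2HSV)
    m=((hsv[:,:,0]<10)&(hsv[:,:,1]>120)).astype(np.uint8);m[:,:200]=0;m[:,300:]=0;m[200:]=0
    c=max(cv2.findContours(m,0,2)[0],key=cv2.contourArea).reshape(-1,2).astype(float)
    print('cup',cv2.minEnclosingCircle(onz(t,c,.068)[:,:2].astype(np.float32)))
    im=cv2.resize(np.clip(t['frame'][85:205,110:240,::-1]*1.5,0,255).astype(np.uint8),None,fx=3,fy=3,interpolation=cv2.INTER_CUBIC)
    im2=cv2.resize(t['frame'][220:260,180:250,::-1],None,fx=5,fy=5,interpolation=cv2.INTER_CUBIC)
    im3=cv2.resize(s['frame'][200:275,315:375,::-1],None,fx=5,fy=5,interpolation=cv2.INTER_CUBIC)
    o=np.zeros((600,780,3),np.uint8);o[:360,:390]=im;o[380:580,:350]=im2;o[:375,400:700]=im3
    cv2.imwrite('pics/box.png',o)
E
python3 g.py
```

```text
25 [0.3855 0.1754] [41.9, 22.7, 85.1] [207.4 240.4]
  s [336.875 208.875] [356.875 238.125]
35 [0.3858 0.1755] [43.4, 24.3, 84.5] [207.3 240.3]
  s [336.875 208.625] [357.125 238.375]
45 [0.3858 0.1757] [44.7, 25.5, 83.4] [207.2 240.4]
  s [336.625 208.125] [357.375 238.625]
60 [0.3856 0.1756] [46.8, 27.2, 83.2] [207.2 240.4]
  s [336.375 207.875] [357.625 238.875]
cup ((0.5969411134719849, 0.07502122223377228), 0.002989703556522727)
```

View pics/box.png

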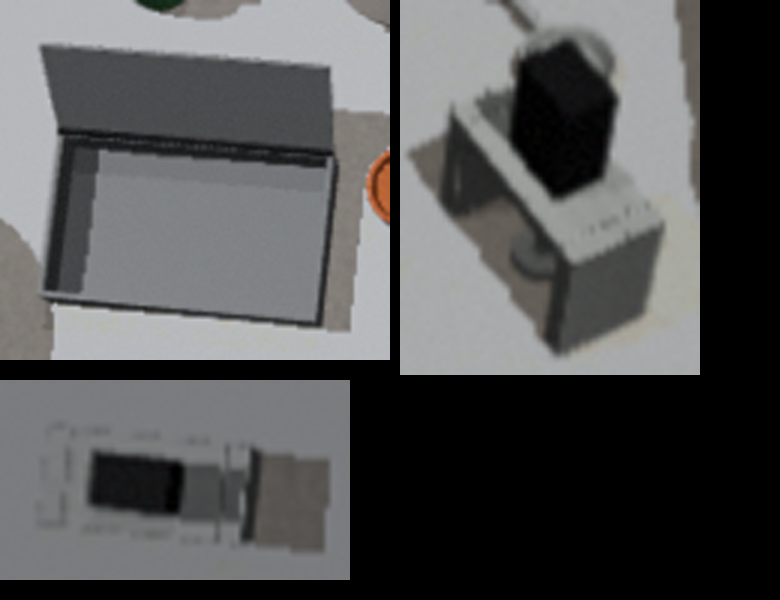

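The crop shows the box's open rim corners, the flap on +x, and the gauge's bar at about 84° with the black tower. I'll compute the box pose and the grasp approach.

```bash
cat >> h.py <<'E'
def go(x,y,z,yaw,st=None):
    """units to move from here to TCP (x,y,z) with closing axis at yaw deg (mod 180)"""
    st=st or manip.get_state();M=rot(st['eef_rot']);p=np.array(st['position'])
    y0=np.degrees(np.arctan2(M[1,1],M[0,1]));dy=(yaw-y0+90)%180-90
    a=-np.radians(dy)/.12   # spin units, then shift in turned frame
    N=M@R.from_euler('z',-np.radians(dy)).as_matrix()
    q=st['qpos'];print('yaw now',y0.round(2),'spin',round(a,2),'shift after spin',(N.T@(np.array([x,y,z])-p)/.05).round(2),'before',(M.T@(np.array([x,y,z])-p)/.05).round(2),'p',p.round(4),'t',round(st['clock'],1),'w',round(st['gripper_width'],4),'q6',q[5].round(2),'F',np.round(st['ft_force'],1))
E
python3 - <<'E'
from h import *
s=grab('scene');t=grab('top')
B=np.array([(62,132),(333,152),(320,326),(45,298)])/3+[110,85]
P=onz(t,B,.05);print(P.round(4),P.mean(0))
print(tri(s,(348.8,216.2),t,(206.9,240.4)))
print('cup',onz(t,[(246,148)],.068))
go(.3857,.1756,.20,84.5)
E
```

```text
[[0.6817 0.4003 0.05  ]
 [0.6634 0.1561 0.05  ]
 [0.5093 0.1641 0.05  ]
 [0.5321 0.4092 0.05  ]] [0.59660016 0.28240102 0.05      ]
(array([0.38483987, 0.17838801, 0.12512314]), np.float64(0.0029734481248278135))
cup [[0.62704918 0.08845796 0.068     ]]
yaw now 63.37 spin -3.07 shift after spin [-3.2  -6.49  0.63] before [-5.32 -4.9   0.63] p [0.2577 0.5139 0.2313] t 0.7 w 0.0854 q6 -0.13 F [0.3 0.4 0.2]
```

{"name": "send_rows", "arguments": {
  "increments": [
    [[0, 0, 0], -1],
    [[0, 0, 0], -1],
    [[0, 0, 0], -1.0],
    [[-0.46, -0.93, 0.09], -0.07],
    [[-0.46, -0.93, 0.09], 0],
    [[-0.46, -0.93, 0.09], 0],
    [[-0.46, -0.93, 0.09], 0],
    [[-0.46, -0.92, 0.09], 0],
    [[-0.45, -0.92, 0.09], 0],
    [[-0.45, -0.93, 0.09], 0]
  ],
  "grip": 1
}}

```text
clock: 1.95
position: [0.3857, 0.1739, 0.1999]
eef_rot: [0.0, 0.048, 0.999, 0.0]
ft_force: [0.9, 0.0, -0.1]
gripper_width: 0.0854
finger_force: 0.0
```

Run:
```python
from h import *
s=grab('scene','s1.png')
cv2.imwrite('pics/s1c.png',cv2.resize(s['frame'][120:300,240:440,::-1],None,fx=3,fy=3))
go(.3857,.1756,.092,84.5)
```

```text
yaw now 84.35 spin -0.02 shift after spin [0.04 0.13 2.14] before [0.04 0.13 2.14] p [0.3871 0.1694 0.1992] t 2.0 w 0.0852 q6 -1.24 F [ 1.9 -1.1 -1.3]
```

View pics/s1c.png

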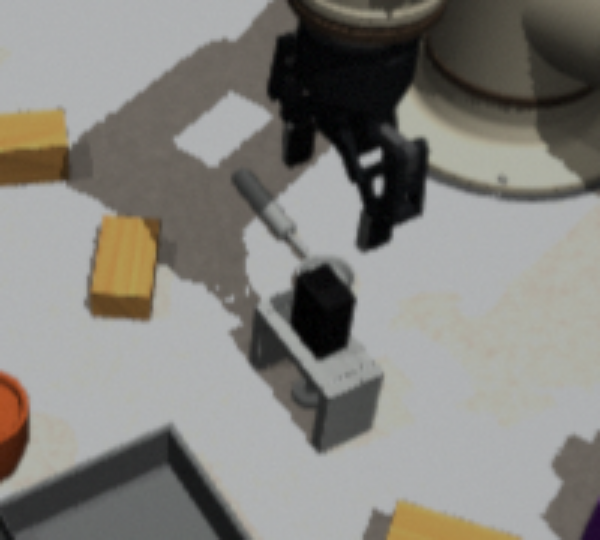

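The view shows the open fingers straddling the tower's vertical line (crop 325,285). Descending after settling.

{"name": "send_rows", "arguments": {
  "increments": [
    [[0, 0, 0], 0],
    [[0, 0, 0], 0],
    [[0, 0, 0.4], 0],
    [[0, 0, 0.4], 0],
    [[0, 0, 0], 0],
    [[0, 0, 0], 0],
    [[0, 0, 0], 0],
    [[0, 0, 0], 0],
    [[0, 0, 0], 0],
    [[0, 0, 0], 0]
  ]
}}

```text
clock: 3.25
position: [0.3854, 0.1754, 0.1599]
eef_rot: [0.0, 0.048, 0.999, -0.0]
ft_force: [-0.0, 0.5, -0.5]
gripper_width: 0.0855
finger_force: 0.0
```

Run:
```python
from h import *
s=grab('scene');t=grab('top')
go(.3857,.1756,.092,84.5)
a=np.hstack([cv2.resize(s['frame'][150:270,280:400,::-1],None,fx=3.3,fy=3.3),cv2.resize(t['frame'][180:300,150:270,::-1],None,fx=3.3,fy=3.3)])
cv2.imwrite('pics/s2.png',a)
```

```text
yaw now 84.47 spin -0.0 shift after spin [-0.01  0.01  1.36] before [-0.01  0.01  1.36] p [0.3854 0.1754 0.1598] t 3.4 w 0.0856 q6 -1.23 F [-0.1  0.2 -0.3]
```

View pics/s2.png

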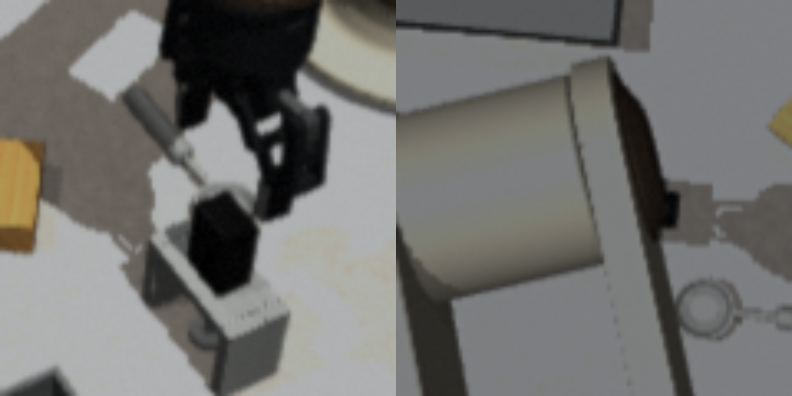

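The gripper is over the tower with margin on both sides. Descend and close.

{"name": "send_rows", "arguments": {
  "increments": [
    [[0, 0, 0.4], 0],
    [[0, 0, 0.4], 0],
    [[0, 0, 0.3], 0],
    [[0, 0, 0.26], 0],
    [[0, 0, 0], 0],
    [[0, 0, 0], 0],
    [[0, 0, 0], 0],
    [[0, 0, 0], 0],
    [[0, 0, 0], 0],
    [[0, 0, 0], 0]
  ]
}}

```text
clock: 4.6
position: [0.3854, 0.1754, 0.0918]
eef_rot: [0.0, 0.048, 0.999, -0.0]
ft_force: [0.5, -0.1, 0.4]
gripper_width: 0.0854
finger_force: 0.0
```

{"name": "send_rows", "arguments": {
  "increments": [
    [[0, 0, 0], 0],
    [[0, 0, 0], 0],
    [[0, 0, 0], 0],
    [[0, 0, 0], 0],
    [[0, 0, 0], 0],
    [[0, 0, 0], 0],
    [[0, 0, 0], 0],
    [[0, 0, 0], 0],
    [[0, 0, 0], 0],
    [[0, 0, 0], 0]
  ],
  "grip": 0,
  "force": 50
}}

```text
clock: 5.85
position: [0.3855, 0.1755, 0.092]
eef_rot: [0.0, 0.048, 0.999, 0.0]
ft_force: [-0.5, 3.2, 5.6]
gripper_width: 0.0397
finger_force: 56.9
```

{"name": "send_rows", "arguments": {
  "increments": [
    [[0, 0, -0.4], 0],
    [[0, 0, -0.8], 0],
    [[0, 0, -0.8], 0],
    [[0, 0, -0.5], 0],
    [[0, 0, 0], 0],
    [[0, 0, 0], 0],
    [[0, 0, 0], 0],
    [[0, 0, 0], 0],
    [[0, 0, 0], 0],
    [[0, 0, 0], 0]
  ]
}}

```text
clock: 7.1
position: [0.3853, 0.1754, 0.2167]
eef_rot: [-0.0, 0.048, 0.999, -0.0]
ft_force: [0.4, 0.6, -4.5]
gripper_width: 0.0397
finger_force: 56.2
```

Run:
```python
from h import *
u=np.array([.052,.9986,0]);o=np.array([.6289,-.2242,0])  # open end, run dir
c=o-u*.042;print(c)
go(c[0],c[1],.215,-3.2)
```

```text
[ 0.626716  -0.2661412  0.       ]
yaw now 84.48 spin 12.75 shift after spin [-8.55  5.31  0.03] before [-5.66 -8.33  0.03] p [0.3853 0.1754 0.2167] t 7.1 w 0.0397 q6 -1.23 F [ 0.4  0.6 -4.5]
```

{"name": "send_rows", "arguments": {
  "increments": [
    [[0, 0, 0], 1],
    [[0, 0, 0], 1],
    [[0, 0, 0], 1],
    [[0, 0, 0], 1],
    [[0, 0, 0], 1],
    [[0, 0, 0], 1],
    [[0, 0, 0], 1],
    [[0, 0, 0], 1],
    [[0, 0, 0], 1],
    [[0, 0, 0], 1]
  ]
}}

```text
clock: 8.35
position: [0.3853, 0.1754, 0.2168]
eef_rot: [0.0, 0.605, 0.796, -0.0]
ft_force: [-1.5, 0.0, -4.3]
gripper_width: 0.0392
finger_force: 56.0
```

{"name": "send_rows", "arguments": {
  "increments": [
    [[0, 0, 0], 1],
    [[0, 0, 0], 1],
    [[0, 0, 0], 0.75],
    [[-0.8, 0.5, 0], 0],
    [[-0.8, 0.5, 0], 0],
    [[-0.8, 0.5, 0], 0],
    [[-0.8, 0.5, 0], 0],
    [[-0.8, 0.5, 0], 0],
    [[-0.8, 0.5, 0], 0],
    [[-0.8, 0.5, 0], 0]
  ]
}}

```text
clock: 9.6
position: [0.5452, -0.1154, 0.2167]
eef_rot: [0.0, 0.727, 0.687, 0.0]
ft_force: [0.1, 0.9, -4.1]
gripper_width: 0.0398
finger_force: 56.0
```

{"name": "send_rows", "arguments": {
  "increments": [
    [[-0.8, 0.5, 0], 0],
    [[-0.8, 0.5, 0], 0],
    [[-0.8, 0.5, 0], 0],
    [[0, 0, 0], 0],
    [[0, 0, 0], 0],
    [[0, 0, 0], 0],
    [[0, 0, 0], 0],
    [[0, 0, 0], 0],
    [[0, 0, 0], 0],
    [[0, 0, 0], 0]
  ]
}}

```text
clock: 10.85
position: [0.6127, -0.2378, 0.2168]
eef_rot: [0.0, 0.726, 0.687, -0.0]
ft_force: [-0.2, 0.5, -4.5]
gripper_width: 0.0393
finger_force: 56.7
```

Run:
```python
from h import *
go(.6267,-.2661,.12,-3.2)
t=grab('top');s=grab('scene')
a=np.hstack([cv2.resize(s['frame'][100:220,110:230,::-1],None,fx=3.3,fy=3.3),cv2.resize(t['frame'][90:210,320:440,::-1],None,fx=3.3,fy=3.3)])
cv2.imwrite('pics/s3.png',a)
```

```text
yaw now -3.19 spin 0.0 shift after spin [-0.55  0.31  1.94] before [-0.55  0.31  1.94] p [ 0.6127 -0.2378  0.2168] t 10.8 w 0.0393 q6 -0.43 F [-0.2  0.5 -4.5]
```

View pics/s3.png

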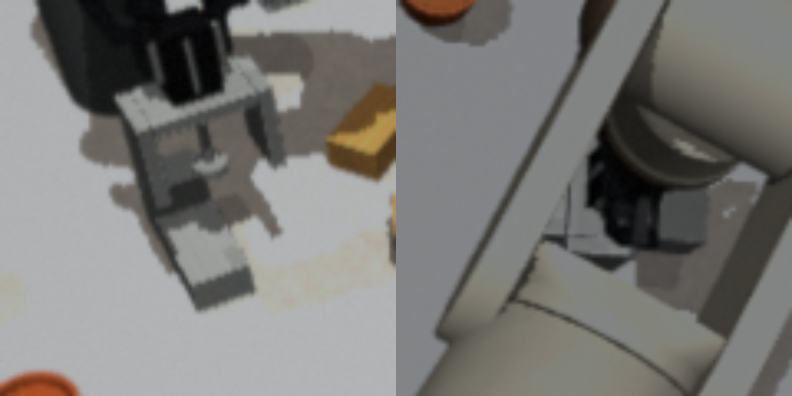

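The scene view shows the gauge hanging level above the end block, legs to either side. Align it and lower it in two stages.

{"name": "send_rows", "arguments": {
  "increments": [
    [[-0.55, 0.31, 0], 0],
    [[0, 0, 0], 0],
    [[0, 0, 0.5], 0],
    [[0, 0, 0.5], 0],
    [[0, 0, 0.5], 0],
    [[0, 0, 0.3], 0],
    [[0, 0, 0.2], 0],
    [[0, 0, 0.2], 0],
    [[0, 0, 0.1], 0],
    [[0, 0, 0], 0]
  ]
}}

```text
clock: 12.2
position: [0.6267, -0.2662, 0.1018]
eef_rot: [-0.0, 0.726, 0.687, -0.0]
ft_force: [-1.4, -0.6, -3.9]
gripper_width: 0.0396
finger_force: 56.7
```

{"name": "send_rows", "arguments": {
  "increments": [
    [[0, 0, 0], 0],
    [[0, 0, 0.1], 0],
    [[0, 0, 0.04], 0],
    [[0, 0, 0.02], 0],
    [[0, 0, 0.02], 0],
    [[0, 0, 0], 0],
    [[0, 0, 0], 0],
    [[0, 0, 0], 0],
    [[0, 0, 0], 0],
    [[0, 0, 0], 0]
  ]
}}

```text
clock: 13.45
position: [0.6267, -0.2662, 0.0928]
eef_rot: [0.0, 0.726, 0.687, -0.0]
ft_force: [-1.3, -0.3, -4.4]
gripper_width: 0.0394
finger_force: 56.7
```

Run:
```python
from h import *
go(.6267,-.2661,.092,-3.2)
```

```text
yaw now -3.19 spin 0.0 shift after spin [0.   0.   0.02] before [0.   0.   0.02] p [ 0.6267 -0.2662  0.0928] t 13.4 w 0.0394 q6 -0.46 F [-1.3 -0.3 -4.4]
```

{"name": "send_rows", "arguments": {
  "increments": [
    [[0, 0, 0.03], 0],
    [[0, 0, 0], 0],
    [[0, 0, 0], 0],
    [[0, 0, 0], 0],
    [[0, 0, 0], 0],
    [[0, 0, 0], 0],
    [[0, 0, 0], 0],
    [[0, 0, 0], 0],
    [[0, 0, 0], 0],
    [[0, 0, 0], 0]
  ]
}}

```text
clock: 14.7
position: [0.6269, -0.2663, 0.0919]
eef_rot: [0.0, 0.726, 0.687, 0.0]
ft_force: [-0.8, 1.4, 5.7]
gripper_width: 0.0397
finger_force: 57.9
```

{"name": "send_rows", "arguments": {
  "increments": [
    [[0, 0, 0], 0],
    [[0, 0, 0], 0],
    [[0, 0, 0], 0],
    [[0, 0, 0], 0],
    [[0, 0, 0], 0],
    [[0, 0, 0], 0],
    [[0, 0, 0], 0],
    [[0, 0, -0.2], 0],
    [[0, 0, -0.6], 0],
    [[0, 0, -1], 0]
  ],
  "grip": 1
}}

```text
clock: 15.95
position: [0.6261, -0.2659, 0.1816]
eef_rot: [-0.001, 0.726, 0.687, -0.0]
ft_force: [0.2, -0.4, 1.0]
gripper_width: 0.0857
finger_force: 0.0
```

{"name": "send_rows", "arguments": {
  "increments": [
    [[1, 0.3, -0.5], 0],
    [[1, 0.3, 0], 0],
    [[1, 0.3, 0], 0],
    [[1, 0.3, 0], 0],
    [[1, 0.3, 0], 0],
    [[1, 0.3, 0], 0],
    [[1, 0, 0], 0],
    [[0, 0, 0], 0],
    [[0, 0, 0], 0],
    [[0, 0, 0], 0]
  ]
}}

```text
clock: 17.2
position: [0.736, 0.0771, 0.2066]
eef_rot: [0.0, 0.727, 0.687, -0.0]
ft_force: [-0.0, 0.3, -0.2]
gripper_width: 0.0854
finger_force: 0.0
```

```bash
python3 - <<'E'
from h import *
t=grab('top');s=grab('scene')
go(.44,-.006,.15,-40)
a=np.hstack([cv2.resize(s['frame'][110:230,110:230,::-1],None,fx=3.3,fy=3.3),cv2.resize(t['frame'][90:210,320:440,::-1],None,fx=3.3,fy=3.3)])
cv2.imwrite('pics/s4.png',a)
cv2.imwrite('pics/t4.png',t['frame'][:,:,::-1])
E
python3 meas.py
```

```text
yaw now -3.26 spin 5.34 shift after spin [-5.08 -3.47  1.13] before [-2.   -5.82  1.13] p [0.736  0.0771 0.2065] t 17.3 w 0.0858 q6 0.06 F [-0.  -1.4  0.7]
TRI [ 0.4307 -0.3326  0.0279] 0.0011
    [ 0.4302 -0.3339] [90.7, 49.5, 31.3]
    [ 0.4305 -0.3324] [90.5, 50.8, 31.5]
TRI [ 0.4455 -0.1767  0.0436] 0.0007
    [ 0.4458 -0.1775] [90.9, 53.1, -26.9]
    [ 0.4452 -0.1764] [91.4, 50.5, -26.7]
TRI [ 0.4324 -0.0195  0.0102] 0.0023
    [ 0.4308 -0.0195] [92.2, 52.2, 50.7]
    [ 0.4357 -0.0122] [74.2, 51.1, 51.0]
TRI [0.4094 0.3633 0.0414] 0.0011
    [0.409  0.3627] [90.5, 49.9, -54.6]
    [0.4096 0.3634] [89.3, 49.0, -54.9]
```

View pics/s4.png

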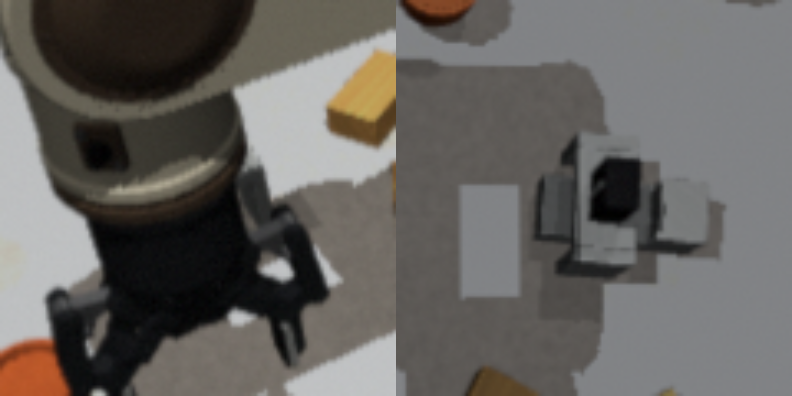

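The top view shows the gauge astride the end block, between the open end and the step, with the tower upright. Now to block C (low).

{"name": "send_rows", "arguments": {
  "increments": [
    [[0, 0, 0], 1],
    [[0, 0, 0], 1],
    [[0, 0, 0], 1],
    [[0, 0, 0], 1],
    [[0, 0, 0], 1],
    [[-1, -0.7, 0.2], 0.32],
    [[-1, -0.7, 0.2], 0],
    [[-1, -0.7, 0.2], 0],
    [[-1, -0.7, 0.2], 0],
    [[-1, -0.7, 0.2], 0]
  ]
}}

```text
clock: 18.65
position: [0.4425, -0.0045, 0.1565]
eef_rot: [0.0, 0.905, 0.425, 0.0]
ft_force: [-0.1, -0.0, 1.2]
gripper_width: 0.0857
finger_force: 0.0
```

{"name": "send_rows", "arguments": {
  "increments": [
    [[0, 0, 0], 0],
    [[0, 0, 0], 0],
    [[0, 0, 0], 0],
    [[0, 0, 0], 0],
    [[0, 0, 0], 0],
    [[0, 0, 0], 0],
    [[0, 0, 0], 0],
    [[0, 0, 0], 0],
    [[0, 0, 0], 0],
    [[0, 0, 0], 0]
  ]
}}

```text
clock: 19.9
position: [0.4444, -0.0039, 0.1568]
eef_rot: [0.0, 0.905, 0.425, -0.0]
ft_force: [0.6, 0.6, -0.3]
gripper_width: 0.0854
finger_force: 0.0
```

Run:
```python
from h import *
from meas import *
from g import dark
t=grab('top');s=grab('scene')
try:
    c=face(s,(282,205));r=rect(onz(s,c,.028));print(r)
except Exception as e: print(e)
go(.4395,-.006,.012,-39.3)
for thr in(25,40):
    c=dark(t,(386,147),22,thr);r=rect(onz(t,c,.134));print('tower',r)
cv2.imwrite('pics/s5.png',cv2.resize(s['frame'][140:260,200:360,::-1],None,fx=4,fy=4))
```

```text
(array([ 0.43889374, -0.00692272]), 92.09680938720703, 51.03208923339844, 50.732688903808594)
yaw now -39.69 spin -0.06 shift after spin [-0.09 -0.05  2.9 ] before [-0.09 -0.05  2.9 ] p [ 0.4444 -0.004   0.1568] t 20.0 w 0.0852 q6 0.51 F [ 1.1  0.3 -0. ]
tower (array([ 0.62035486, -0.26195123]), 47.1934928894043, 34.34134292602539, -4.594398498535156)
tower (array([ 0.62033173, -0.26191644]), 48.846588134765625, 36.70446014404297, -2.7134933471679688)
```

View pics/s5.png

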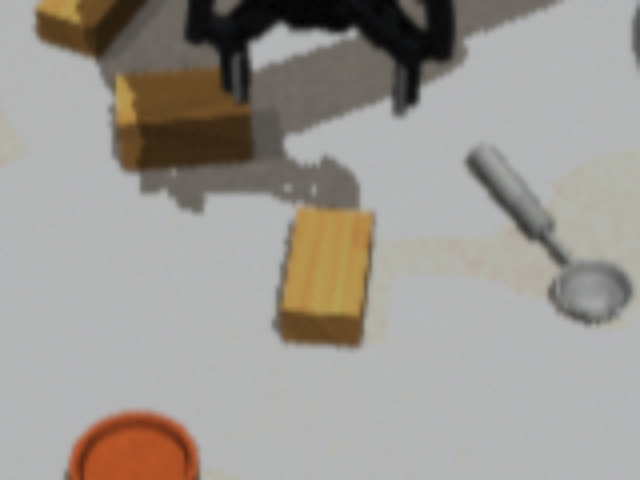

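C stands where first measured, at scene (282,209). Descend and grasp.

{"name": "send_rows", "arguments": {
  "increments": [
    [[-0.09, -0.05, 0.4], -0.06],
    [[0, 0, 0.5], 0],
    [[0, 0, 0.5], 0],
    [[0, 0, 0.5], 0],
    [[0, 0, 0.5], 0],
    [[0, 0, 0.4], 0],
    [[0, 0, 0.25], 0],
    [[0, 0, 0], 0],
    [[0, 0, 0], 0],
    [[0, 0, 0], 0]
  ]
}}

```text
clock: 21.25
position: [0.4401, -0.0059, 0.005]
eef_rot: [0.0, 0.904, 0.428, 0.0]
ft_force: [-0.6, -0.5, 0.3]
gripper_width: 0.0857
finger_force: 0.0
```

{"name": "send_rows", "arguments": {
  "increments": [
    [[0, 0, 0], 0],
    [[0, 0, 0], 0],
    [[0, 0, 0], 0],
    [[0, 0, 0], 0],
    [[0, 0, 0], 0],
    [[0, 0, 0], 0],
    [[0, 0, 0], 0],
    [[0, 0, 0], 0],
    [[0, 0, 0], 0],
    [[0, 0, 0], 0]
  ],
  "grip": 0,
  "force": 30
}}

```text
clock: 22.5
position: [0.4398, -0.0059, 0.0045]
eef_rot: [0.0, 0.904, 0.428, 0.0]
ft_force: [-1.4, 0.9, 5.6]
gripper_width: 0.0493
finger_force: 32.0
```

Run:
```python
from h import *
u=np.array([.054,.9985]);o=np.array([.6289,-.2242])
for k in(.045,.135): print(o+u*k)
c=o+u*.065
go(c[0],c[1],.15,-3.1)
```

```text
[ 0.63133   -0.1792675]
[ 0.63619   -0.0894025]
yaw now -39.27 spin -5.26 shift after spin [-2.86  4.01 -2.91] before [ 0.06  4.93 -2.91] p [ 0.4398 -0.0059  0.0045] t 22.5 w 0.0493 q6 0.5 F [-1.4  0.9  5.6]
```

{"name": "send_rows", "arguments": {
  "increments": [
    [[0, 0, -0.5], 0],
    [[0, 0, -0.8], 0],
    [[0, 0, -0.7], 0],
    [[0, 0, 0], -1],
    [[0, 0, 0], -1],
    [[0, 0, 0], -1],
    [[0, 0, 0], -1],
    [[0, 0, 0], -1],
    [[0, 0, 0], -0.26],
    [[0, 0, 0], 0]
  ]
}}

```text
clock: 23.75
position: [0.4396, -0.0058, 0.1042]
eef_rot: [-0.0, 0.727, 0.687, -0.0]
ft_force: [-0.3, -0.5, -1.5]
gripper_width: 0.0491
finger_force: 31.8
```

{"name": "send_rows", "arguments": {
  "increments": [
    [[-0.5, 0.7, 0], 0],
    [[-0.5, 0.7, 0], 0],
    [[-0.5, 0.7, 0], 0],
    [[-0.5, 0.7, 0], 0],
    [[-0.5, 0.7, 0], 0],
    [[-0.36, 0.51, 0], 0],
    [[0, 0, 0], 0],
    [[0, 0, 0], 0],
    [[0, 0, 0], 0],
    [[0, 0, 0], 0]
  ]
}}

```text
clock: 25.0
position: [0.6319, -0.1591, 0.1046]
eef_rot: [0.0, 0.726, 0.688, 0.0]
ft_force: [-0.8, -0.9, -0.4]
gripper_width: 0.0494
finger_force: 32.0
```

Run:
```python
from h import *
u=np.array([.054,.9985]);o=np.array([.6289,-.2242]);c=o+u*.065
go(c[0],c[1],.006,-3.1)
s=grab('scene');t=grab('top')
a=np.hstack([cv2.resize(s['frame'][130:250,130:250,::-1],None,fx=3.3,fy=3.3),cv2.resize(t['frame'][100:220,280:400,::-1],None,fx=3.3,fy=3.3)])
cv2.imwrite('pics/s6.png',a)
```

```text
yaw now -3.1 spin -0.0 shift after spin [-0.    0.01  1.97] before [-0.    0.01  1.97] p [ 0.6319 -0.1591  0.1046] t 25.0 w 0.0494 q6 -0.31 F [-0.8 -0.9 -0.4]
```

View pics/s6.png

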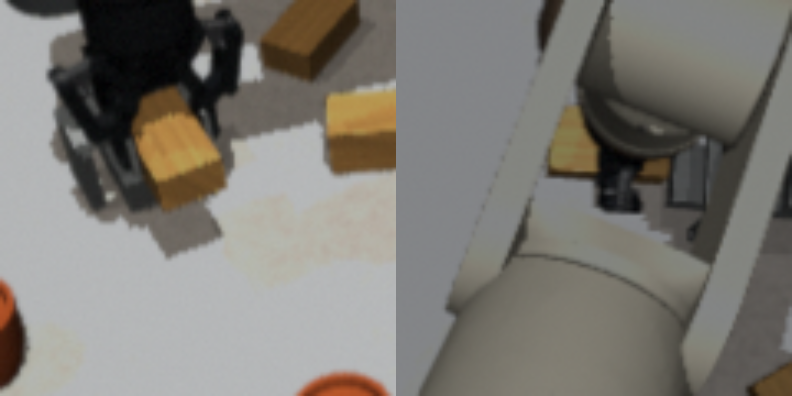

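The block is held square over its place, 20 mm clear of the open end. Lower, then compare its lateral line with the end block numerically.

{"name": "send_rows", "arguments": {
  "increments": [
    [[0, 0, 0.4], 0],
    [[0, 0, 0.4], 0],
    [[0, 0, 0.4], 0],
    [[0, 0, 0.4], 0],
    [[0, 0, 0.2], 0],
    [[0, 0, 0.1], 0],
    [[0, 0, 0.06], 0],
    [[0, 0, 0], 0],
    [[0, 0, 0], 0],
    [[0, 0, 0], 0]
  ]
}}

```text
clock: 26.35
position: [0.6322, -0.1595, 0.0066]
eef_rot: [0.0, 0.726, 0.688, 0.0]
ft_force: [0.7, -0.1, -1.0]
gripper_width: 0.0495
finger_force: 32.0
```

Run:
```python
from h import *
s=grab('scene')
go(.6319,-.1591,.0065,-3.1)
# bamboo mask of block end near expected
e=proj(s,[[.6289,-.1592,.032]])[0];print(e)
im=s['frame'][130:230,130:230];hsv=cv2.cvtColor(im,cv2.COLOR_RGB2HSV)
m=cv2.inRange(hsv,(8,90,20),(30,255,255))
k,l,st,ce=cv2.connectedComponentsWithStats(m);print([(list(st[i]),ce[i].round()) for i in range(1,k) if st[i,4]>50])
c=np.hstack([cv2.resize(im[:,:,::-1],(590,590),interpolation=cv2.INTER_CUBIC)])
cv2.imwrite('pics/s7.png',c)
```

```text
yaw now -3.11 spin -0.0 shift after spin [ 0.01 -0.01  0.  ] before [ 0.01 -0.01  0.  ] p [ 0.6322 -0.1596  0.0065] t 26.4 w 0.0495 q6 -0.31 F [ 0.1 -0.3 -1.9]
[187.43853467 197.11048044]
[([np.int32(23), np.int32(0), np.int32(24), np.int32(5), np.int32(70)], array([35.,  1.])), ([np.int32(79), np.int32(0), np.int32(21), np.int32(24), np.int32(390)], array([90., 12.])), ([np.int32(30), np.int32(20), np.int32(34), np.int32(13), np.int32(84)], array([47., 29.])), ([np.int32(46), np.int32(55), np.int32(27), np.int32(35), np.int32(609)], array([59., 73.])), ([np.int32(0), np.int32(85), np.int32(7), np.int32(15), np.int32(63)], array([ 2., 93.]))]
```

View pics/s7.png

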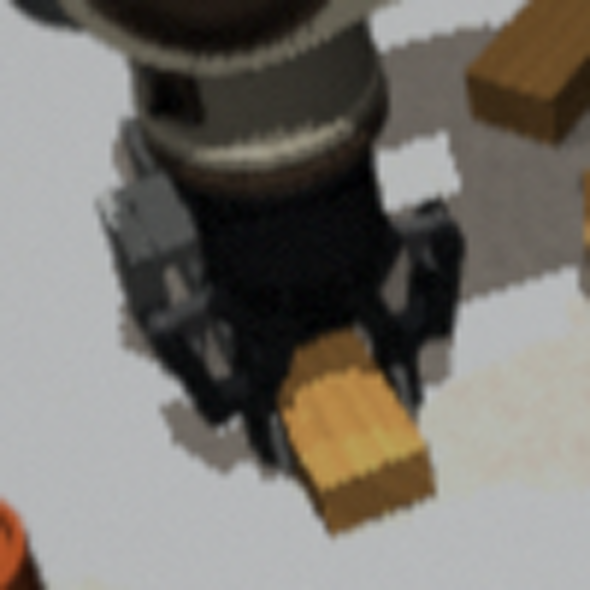

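Run:
```python
from h import *
s=grab('scene')
C=(np.array([(321,496),(432,448)])+.5)/5.9-.5+130
P=onz(s,C,.030)[:,:2];m=P.mean(0);print(P,m)
k=400/66
S=(np.array([(204,303),(305,265),(135,178),(236,143)])+.5)/k-.5+[135,137]
E=onz(s,S,.028)[:,:2];o=E[:2].mean(0);b=E[2:].mean(0)
for u in((o-b)/np.linalg.norm(o-b),np.array([.054,.9985])):
    print(o,u,'along',(m-o)@u,'lateral(+=to -x)',(m-o)@np.array([-u[1],u[0]]))
```

```text
[[ 0.66030511 -0.11399162]
 [ 0.60863013 -0.11275637]] [ 0.63446762 -0.11337399]
[ 0.6299016  -0.22465225] [0.08160179 0.99666501] along 0.11127973935126562 lateral(+=to -x) 0.00452971171554946
[ 0.6299016  -0.22465225] [0.054  0.9985] along 0.11135790317626437 lateral(+=to -x) 0.001449853830693779
```

{"name": "send_rows", "arguments": {
  "increments": [
    [[0, 0.024, 0], 0.03],
    [[-0.1, 0, 0], 0],
    [[-0.1, 0, 0], 0],
    [[-0.1, 0, 0], 0],
    [[-0.04, 0, 0], 0],
    [[0, 0, 0], 0],
    [[0, 0, 0], 0],
    [[0, 0, 0], 0],
    [[0, 0, 0], 0],
    [[0, 0, 0], 0]
  ]
}}

```text
clock: 27.7
position: [0.6323, -0.1765, 0.0063]
eef_rot: [0.0, 0.727, 0.686, -0.0]
ft_force: [-0.1, -0.1, -0.8]
gripper_width: 0.0492
finger_force: 32.0
```

{"name": "send_rows", "arguments": {
  "increments": [
    [[-0.02, 0, 0], 0],
    [[0, 0, 0], 0],
    [[0, 0, 0], 0],
    [[-0.02, 0, 0], 0],
    [[0, 0, 0], 0],
    [[0, 0, 0], 0],
    [[0, 0, 0], 0],
    [[0, 0, 0], 0],
    [[0, 0, 0], 0],
    [[0, 0, 0], 0]
  ]
}}

```text
clock: 28.95
position: [0.6322, -0.1785, 0.0063]
eef_rot: [-0.0, 0.727, 0.686, -0.0]
ft_force: [-0.9, -0.6, -0.8]
gripper_width: 0.0497
finger_force: 32.0
```

{"name": "send_rows", "arguments": {
  "increments": [
    [[-0.02, 0, 0], 0],
    [[0, 0, 0], 0],
    [[0, 0, 0], 0],
    [[0, 0, 0], 0],
    [[0, 0, 0], 0],
    [[0, 0, 0], 0],
    [[0, 0, 0], 0],
    [[0, 0, 0], 0],
    [[0, 0, 0], 0],
    [[0, 0, 0], 0]
  ]
}}

```text
clock: 30.2
position: [0.6321, -0.1794, 0.0063]
eef_rot: [-0.0, 0.727, 0.686, 0.0]
ft_force: [0.4, 4.8, -0.7]
gripper_width: 0.0496
finger_force: 32.1
```

{"name": "send_rows", "arguments": {
  "increments": [
    [[-0.01, 0, 0], 0],
    [[0, 0, 0], 0],
    [[0, 0, 0], 0],
    [[0, 0, 0], 0],
    [[0, 0, 0], 0],
    [[0, 0, 0], 0],
    [[0, 0, 0], 0],
    [[0, 0, 0], 0],
    [[0, 0, 0], 0],
    [[0, 0, 0], 0]
  ]
}}

```text
clock: 31.45
position: [0.6322, -0.1794, 0.0063]
eef_rot: [-0.0, 0.727, 0.686, 0.0]
ft_force: [0.7, 9.6, 1.2]
gripper_width: 0.0497
finger_force: 32.2
```

{"name": "send_rows", "arguments": {
  "increments": [
    [[-0.01, 0, 0], 0],
    [[0, 0, 0], 0],
    [[0, 0, 0], 0],
    [[0, 0, 0], 0],
    [[0, 0, 0], 0],
    [[0, 0, 0], 0],
    [[0, 0, 0], 0],
    [[0, 0, 0], 0],
    [[0, 0, 0], 0],
    [[0, 0, 0], 0]
  ]
}}

```text
clock: 32.7
position: [0.6321, -0.1796, 0.0062]
eef_rot: [-0.001, 0.727, 0.686, 0.0]
ft_force: [0.3, 10.7, 1.1]
gripper_width: 0.0492
finger_force: 32.3
```

Contact was felt at y = -0.1794. Ease off slightly, lower, release and lift.

{"name": "send_rows", "arguments": {
  "increments": [
    [[0.01, 0, 0], 0],
    [[0, 0, 0.02], 0],
    [[0, 0, 0.02], 0],
    [[0, 0, 0], 0],
    [[0, 0, 0], 0],
    [[0, 0, 0], 0],
    [[0, 0, 0], 0],
    [[0, 0, 0], 0],
    [[0, 0, 0], 0],
    [[0, 0, 0], 0]
  ]
}}

```text
clock: 33.95
position: [0.6322, -0.1796, 0.0046]
eef_rot: [-0.0, 0.727, 0.686, 0.0]
ft_force: [-0.7, 7.7, 3.6]
gripper_width: 0.0491
finger_force: 32.7
```

{"name": "send_rows", "arguments": {
  "increments": [
    [[0, 0, 0], 0],
    [[0, 0, 0], 0],
    [[0, 0, 0], 0],
    [[0, 0, 0], 0],
    [[0, 0, 0], 0],
    [[0, 0, 0], 0],
    [[0, 0, -0.2], 0],
    [[0, 0, -0.8], 0],
    [[0, 0, -1], 0],
    [[0, 0, -1], 0]
  ],
  "grip": 1
}}

```text
clock: 35.2
position: [0.6319, -0.1799, 0.1566]
eef_rot: [0.0, 0.727, 0.686, 0.0]
ft_force: [0.4, 0.7, 0.3]
gripper_width: 0.0854
finger_force: 0.0
```

{"name": "send_rows", "arguments": {
  "increments": [
    [[1, 0, -0.5], 0],
    [[1, -0.5, 0], 0],
    [[1, -0.5, 0], 0],
    [[1, -0.5, 0], 0],
    [[1, -0.5, 0], 0],
    [[1, -0.5, 0], 0],
    [[1, 0, 0], 0],
    [[0.5, 0, 0], 0],
    [[0, 0, 0], 0],
    [[0, 0, 0], 0]
  ]
}}

```text
clock: 36.45
position: [0.529, 0.2011, 0.1796]
eef_rot: [0.0, 0.727, 0.686, -0.0]
ft_force: [0.0, 0.3, -0.1]
gripper_width: 0.0855
finger_force: 0.0
```

```bash
cat > look.py <<'E'
from h import *
from meas import *
s=grab('scene');t=grab('top')
for n,d in(('s',s),('t',t)):
    hsv=cv2.cvtColor(d['frame'],cv2.COLOR_RGB2HSV)
    m=cv2.inRange(hsv,(10,90,25),(30,255,255))
    k,l,st,ce=cv2.connectedComponentsWithStats(m)
    for i in range(1,k):
        u,v=ce[i]
        if 300<st[i,4]<2500 and (v>100 if n=='s' else u<540):
            try:
                c=face(d,(u,v-(2 if n=='s' else 0)))
                print(n,(int(u),int(v)),*[(z,r[0].round(4).tolist(),[round(float(x),1) for x in r[1:]]) for z in(.028,.042) for r in[rect(onz(d,c,z))]])
            except Exception as e: print(n,u,v,e)
E
python3 look.py; python3 -c "
from h import *
go(.4307,-.3326,.15,-58.6)"
```

```text
s (545, 142) (0.028, [-0.3539, 0.2164], [362.2, 105.5, 21.9]) (0.042, [-0.3339, 0.2235], [356.2, 103.8, 21.9])
s (346, 113) (0.028, [0.0513, -0.222], [314.9, 97.6, 36.2]) (0.042, [0.0647, -0.2077], [309.8, 96.0, 36.2])
s (223, 139) (0.028, [0.4302, -0.3338], [90.7, 49.5, 31.3]) (0.042, [0.4374, -0.3177], [89.2, 48.6, 31.3])
s (34, 196) (0.028, [0.958, -0.4603], [156.7, 27.9, 87.2]) (0.042, [0.9566, -0.4421], [154.1, 27.4, 87.2])
s (245, 169) (0.028, [0.4391, -0.1918], [91.5, 52.6, -27.1]) (0.042, [0.4461, -0.178], [90.0, 51.7, -27.1])
s (184, 197) (0.028, [0.6319, -0.1806], [91.4, 49.8, 86.4]) (0.042, [0.6358, -0.167], [89.9, 49.0, 86.4])
s (390, 318) (0.028, [0.4168, 0.3799], [92.0, 50.8, -54.3]) (0.042, [0.4242, 0.3844], [90.5, 50.0, -54.3])
t (332, 82) (0.028, [0.8185, -0.1439], [68.7, 63.8, 62.6]) (0.042, [0.8137, -0.1422], [68.0, 63.1, 62.6])
t (245, 147) (0.028, [0.6335, 0.0899], [66.9, 66.4, 72.5]) (0.042, [0.6307, 0.0891], [66.2, 65.7, 72.5])
t (346, 151) (0.028, [0.6323, -0.1782], [91.3, 49.3, 86.8]) (0.042, [0.6295, -0.1762], [90.3, 48.8, 86.8])
t (346, 220) (0.028, [0.4465, -0.1787], [90.7, 51.3, -26.7]) (0.042, [0.4456, -0.1767], [89.7, 50.7, -26.7])
t (403, 226) (0.028, [0.4303, -0.3324], [90.5, 50.6, 31.2]) (0.042, [0.4296, -0.3287], [89.6, 50.0, 31.2])
t (286, 394) (0.028, [-0.0301, -0.021], [156.0, 106.8, -89.8]) (0.042, [-0.0259, -0.0206], [154.4, 105.7, -89.8])
yaw now -3.37 spin 8.03 shift after spin [-7.24  8.08  0.59] before [-10.76  -1.34   0.59] p [0.5291 0.2007 0.1795] t 36.5 w 0.0853 q6 0.29 F [ 0.6  0.6 -0.1]
```

Block C sits flush at (0.632,-0.1795), yaw 86.6°. D was knocked aside to about (0.424,0.384) and A is unchanged. Now fetch A.

{"name": "send_rows", "arguments": {
  "increments": [
    [[0, 0, 0], 1],
    [[0, 0, 0], 1],
    [[0, 0, 0], 1],
    [[0, 0, 0], 1],
    [[0, 0, 0], 1],
    [[0, 0, 0], 1],
    [[0, 0, 0], 1],
    [[0, 0, 0], 1],
    [[0, 0, 0], 0.03],
    [[-0.6, 0.7, 0], 0]
  ]
}}

```text
clock: 37.8
position: [0.5218, 0.1565, 0.1791]
eef_rot: [-0.0, 0.962, 0.274, -0.0]
ft_force: [1.1, -0.9, -0.6]
gripper_width: 0.0854
finger_force: 0.0
```

{"name": "send_rows", "arguments": {
  "increments": [
    [[-0.8, 0.9, 0], 0],
    [[-0.8, 0.9, 0], 0],
    [[-0.8, 0.9, 0], 0],
    [[-0.8, 0.9, 0], 0],
    [[-0.8, 0.9, 0], 0],
    [[-0.8, 0.9, 0], 0],
    [[-0.8, 0.9, 0], 0],
    [[-0.8, 0.9, 0], 0],
    [[-0.24, 0.18, 0.59], 0],
    [[0, 0, 0], 0]
  ]
}}

```text
clock: 39.05
position: [0.4297, -0.3325, 0.148]
eef_rot: [-0.002, 0.963, 0.271, -0.001]
ft_force: [0.3, 0.4, -0.5]
gripper_width: 0.0853
finger_force: 0.0
```

Run:
```python
from h import *
from meas import *
go(.4306,-.333,.0045,-58.6)
s=grab('scene');c=face(s,(223,138));print(rect(onz(s,c,.028)))
go(.4306,-.333,.0045,-58.6)
```

```text
yaw now -58.53 spin 0.01 shift after spin [0.01 0.03 2.87] before [0.01 0.03 2.87] p [ 0.4297 -0.3325  0.148 ] t 39.0 w 0.0853 q6 0.22 F [ 0.3  0.4 -0.5]
(array([ 0.43008386, -0.33495905]), 92.32626342773438, 51.2733154296875, 31.65339469909668)
yaw now -58.49 spin 0.02 shift after spin [-0.01  0.02  2.9 ] before [-0.01  0.02  2.9 ] p [ 0.4306 -0.3319  0.1495] t 39.1 w 0.0854 q6 0.22 F [0.3 0.6 0.2]
```

{"name": "send_rows", "arguments": {
  "increments": [
    [[0, 0.02, 0.4], 0.02],
    [[0, 0, 0.5], 0],
    [[0, 0, 0.5], 0],
    [[0, 0, 0.5], 0],
    [[0, 0, 0.5], 0],
    [[0, 0, 0.3], 0],
    [[0, 0, 0.2], 0],
    [[0, 0, 0], 0],
    [[0, 0, 0], 0],
    [[0, 0, 0], 0]
  ]
}}

```text
clock: 40.35
position: [0.432, -0.3331, 0.0054]
eef_rot: [0.0, 0.963, 0.27, 0.0]
ft_force: [0.4, 0.3, -0.6]
gripper_width: 0.0858
finger_force: 0.0
```

{"name": "send_rows", "arguments": {
  "increments": [
    [[0, 0, 0], 0],
    [[0, 0, 0], 0],
    [[0, 0, 0], 0],
    [[0, 0, 0], 0],
    [[0, 0, 0], 0],
    [[0, 0, 0], 0],
    [[0, 0, 0], 0],
    [[0, 0, 0], 0],
    [[0, 0, 0], 0],
    [[0, 0, 0], 0]
  ],
  "grip": 0,
  "force": 30
}}

```text
clock: 41.6
position: [0.4318, -0.3329, 0.005]
eef_rot: [0.0, 0.963, 0.27, 0.0]
ft_force: [-0.4, 0.9, 5.1]
gripper_width: 0.0494
finger_force: 31.7
```

{"name": "send_rows", "arguments": {
  "increments": [
    [[0, 0, -0.5], 0],
    [[0, 0, -0.8], 0],
    [[0, 0, -0.8], 0],
    [[0, 0, 0], 0],
    [[0, 0, 0], 0],
    [[0, 0, 0], 0],
    [[0, 0, 0], 0],
    [[0, 0, 0], 0],
    [[0, 0, 0], 0],
    [[0, 0, 0], 0]
  ]
}}

```text
clock: 42.85
position: [0.4317, -0.3328, 0.1098]
eef_rot: [0.0, 0.963, 0.27, -0.0]
ft_force: [0.5, -0.1, -1.2]
gripper_width: 0.0499
finger_force: 31.6
```

```bash
python3 -c "
from h import *
go(.6386,-.0698,.107,-3.4)"
```

```text
yaw now -58.66 spin -8.04 shift after spin [5.5  3.82 0.05] before [ 6.27 -2.34  0.05] p [ 0.4317 -0.3328  0.1098] t 42.9 w 0.0499 q6 0.23 F [ 0.5 -0.1 -1.2]
```

{"name": "send_rows", "arguments": {
  "increments": [
    [[0, 0, 0], -1],
    [[0, 0, 0], -1],
    [[0, 0, 0], -1],
    [[0, 0, 0], -1],
    [[0, 0, 0], -1],
    [[0, 0, 0], -1],
    [[0, 0, 0], -1],
    [[0, 0, 0], -1],
    [[0, 0, 0], -0.04],
    [[0.5, 0, 0], 0]
  ]
}}

```text
clock: 44.1
position: [0.4331, -0.3082, 0.1096]
eef_rot: [0.0, 0.729, 0.684, -0.0]
ft_force: [0.5, 0.5, -0.6]
gripper_width: 0.0494
finger_force: 31.5
```

{"name": "send_rows", "arguments": {
  "increments": [
    [[1, 0, 0], 0],
    [[1, 0, 0], 0],
    [[1, 0.3, 0], 0],
    [[1, 0.8, 0], 0],
    [[0.6, 0.8, 0], 0],
    [[0.4, 0.8, 0], 0],
    [[0, 0.8, 0], 0],
    [[0, 0.32, 0], 0],
    [[0, 0, 0], 0],
    [[0, 0, 0], 0]
  ]
}}

```text
clock: 45.35
position: [0.6368, -0.0702, 0.1097]
eef_rot: [-0.0, 0.728, 0.686, -0.0]
ft_force: [-0.5, -0.3, -0.8]
gripper_width: 0.0497
finger_force: 31.6
```

{"name": "send_rows", "arguments": {
  "increments": [
    [[0, 0, 0], 0],
    [[0, 0, 0.4], 0],
    [[0, 0, 0.4], 0],
    [[0, 0, 0.4], 0],
    [[0, 0, 0.4], 0],
    [[0, 0, 0.3], 0],
    [[0, 0, 0.15], 0],
    [[0, 0, 0], 0],
    [[0, 0, 0], 0],
    [[0, 0, 0], 0]
  ]
}}

```text
clock: 46.6
position: [0.6379, -0.0708, 0.0079]
eef_rot: [0.0, 0.728, 0.686, 0.0]
ft_force: [-0.5, 0.6, -0.3]
gripper_width: 0.0494
finger_force: 31.6
```

```bash
python3 - <<'E'
from h import *
go(.6386,-.0698,.0065,-3.4)
E
python3 look.py | grep -v 't (2\|s (34'
```

```text
yaw now -3.39 spin 0.0 shift after spin [0.02 0.01 0.03] before [0.02 0.01 0.03] p [ 0.6379 -0.0708  0.0079] t 46.6 w 0.0494 q6 -0.17 F [-0.5  0.6 -0.3]
s (185, 140) (0.028, [0.5307, -0.3749], [154.1, 137.1, 66.5]) (0.042, [0.5362, -0.3581], [151.6, 134.8, 66.5])
s (490, 174) (0.028, [-0.1017, 0.2118], [226.4, 82.1, 10.6]) (0.042, [-0.0858, 0.219], [222.7, 80.7, 10.6])
s (245, 168) (0.028, [0.4474, -0.1741], [96.6, 93.3, 62.2]) (0.042, [0.4544, -0.1606], [95.0, 91.7, 62.2])
s (202, 225) (0.028, [0.6374, -0.0611], [62.8, 49.7, 85.4]) (0.042, [0.6412, -0.0494], [61.8, 48.9, 85.4])
s (390, 318) (0.028, [0.4168, 0.38], [91.8, 50.7, -54.3]) (0.042, [0.4242, 0.3844], [90.3, 49.9, -54.3])
t (332, 82) (0.028, [0.8186, -0.1436], [69.4, 63.8, 62.6]) (0.042, [0.8139, -0.1419], [68.7, 63.1, 62.6])
t (346, 219) (0.028, [0.4464, -0.1782], [92.4, 52.0, -26.9]) (0.042, [0.4456, -0.1762], [91.5, 51.4, -26.9])
t (135, 225) (0.028, [0.4251, 0.3882], [89.6, 49.4, -54.3]) (0.042, [0.4245, 0.3843], [88.6, 48.9, -54.3])
```

{"name": "send_rows", "arguments": {
  "increments": [
    [[0, 0.01, 0.03], 0],
    [[-0.1, 0, 0], 0],
    [[-0.1, 0, 0], 0],
    [[-0.1, 0, 0], 0],
    [[0, 0, 0], 0],
    [[0, 0, 0], 0],
    [[0, 0, 0], 0],
    [[-0.02, 0, 0], 0],
    [[0, 0, 0], 0],
    [[0, 0, 0], 0]
  ]
}}

```text
clock: 47.95
position: [0.6372, -0.0867, 0.0057]
eef_rot: [0.0, 0.728, 0.686, -0.0]
ft_force: [-0.4, -0.2, -0.7]
gripper_width: 0.0493
finger_force: 31.6
```

{"name": "send_rows", "arguments": {
  "increments": [
    [[-0.02, 0, 0], 0],
    [[0, 0, 0], 0],
    [[0, 0, 0], 0],
    [[0, 0, 0], 0],
    [[0, 0, 0], 0],
    [[0, 0, 0], 0],
    [[0, 0, 0], 0],
    [[0, 0, 0], 0],
    [[0, 0, 0], 0],
    [[0, 0, 0], 0]
  ]
}}

```text
clock: 49.2
position: [0.6371, -0.0877, 0.0058]
eef_rot: [0.0, 0.728, 0.686, -0.0]
ft_force: [0.6, -0.7, -0.4]
gripper_width: 0.0495
finger_force: 31.6
```

{"name": "send_rows", "arguments": {
  "increments": [
    [[-0.02, 0, 0], 0],
    [[0, 0, 0], 0],
    [[0, 0, 0], 0],
    [[0, 0, 0], 0],
    [[0, 0, 0], 0],
    [[0, 0, 0], 0],
    [[0, 0, 0], 0],
    [[0, 0, 0], 0],
    [[0, 0, 0], 0],
    [[0, 0, 0], 0]
  ]
}}

```text
clock: 50.45
position: [0.6371, -0.0881, 0.0058]
eef_rot: [-0.0, 0.728, 0.686, 0.0]
ft_force: [0.9, 5.9, 0.1]
gripper_width: 0.0492
finger_force: 31.7
```

Contact again, at 5.9 N. Lower, release, and retreat clear.

{"name": "send_rows", "arguments": {
  "increments": [
    [[0, 0, 0.02], 0],
    [[0, 0, 0], 0],
    [[0, 0, 0], 0],
    [[0, 0, 0], 0],
    [[0, 0, 0], 0],
    [[0, 0, 0], 0],
    [[0, 0, 0], 0],
    [[0, 0, 0], 0],
    [[0, 0, 0], 0],
    [[0, 0, 0], 0]
  ]
}}

```text
clock: 51.7
position: [0.6372, -0.0881, 0.005]
eef_rot: [-0.0, 0.728, 0.686, 0.0]
ft_force: [-0.5, 4.7, 3.8]
gripper_width: 0.0493
finger_force: 32.1
```

{"name": "send_rows", "arguments": {
  "increments": [
    [[0, 0, 0], 0],
    [[0, 0, 0], 0],
    [[0, 0, 0], 0],
    [[0, 0, 0], 0],
    [[0, 0, 0], 0],
    [[0, 0, 0], 0],
    [[0, 0, -0.2], 0],
    [[0, 0, -0.8], 0],
    [[0, 0, -1], 0],
    [[0, 0, -1], 0]
  ],
  "grip": 1
}}

```text
clock: 52.95
position: [0.6369, -0.0886, 0.1571]
eef_rot: [0.0, 0.728, 0.686, 0.0]
ft_force: [-0.1, -0.5, -0.3]
gripper_width: 0.0856
finger_force: 0.0
```

{"name": "send_rows", "arguments": {
  "increments": [
    [[1, 0, -0.5], 0],
    [[1, -0.5, 0], 0],
    [[1, -0.5, 0], 0],
    [[1, -0.5, 0], 0],
    [[1, -0.5, 0], 0],
    [[1, -0.5, 0], 0],
    [[1, 0, 0], 0],
    [[0, 0, 0], 0],
    [[0, 0, 0], 0],
    [[0, 0, 0], 0]
  ]
}}

```text
clock: 54.2
position: [0.5331, 0.2671, 0.18]
eef_rot: [0.0, 0.728, 0.685, -0.0]
ft_force: [0.3, -0.3, -0.7]
gripper_width: 0.0856
finger_force: 0.0
```

```bash
python3 look.py | grep -v 't (33\|s (34'; python3 -c "
from h import *
u=np.array([[.0]])
go(.4243,.3843,.15,35.5)
t=grab('top');cv2.imwrite('pics/t8.png',cv2.resize(t['frame'][100:230,230:430,::-1],None,fx=4,fy=4,interpolation=cv2.INTER_CUBIC))"
```

```text
s (547, 144) (0.028, [-0.3581, 0.2195], [335.0, 95.2, 23.1]) (0.042, [-0.338, 0.2266], [329.5, 93.6, 23.1])
s (380, 136) (0.028, [0.0348, -0.079], [282.8, 69.5, 32.9]) (0.042, [0.0485, -0.067], [278.1, 68.4, 32.9])
s (245, 169) (0.028, [0.4388, -0.1923], [91.5, 51.6, -26.9]) (0.042, [0.4458, -0.1785], [90.1, 50.8, -26.9])
s (191, 209) (0.028, [0.6345, -0.1356], [181.9, 49.9, 86.8]) (0.042, [0.6383, -0.1227], [178.9, 49.0, 86.8])
s (390, 318) (0.028, [0.4167, 0.3798], [92.0, 51.0, -54.4]) (0.042, [0.4241, 0.3843], [90.5, 50.2, -54.4])
t (245, 147) (0.028, [0.6353, 0.0877], [62.0, 61.5, 1.1]) (0.042, [0.6325, 0.087], [61.3, 60.8, 1.1])
t (346, 219) (0.028, [0.4465, -0.1784], [90.9, 51.8, -26.8]) (0.042, [0.4456, -0.1764], [90.0, 51.3, -26.8])
t (140, 220) (0.028, [0.434, 0.3762], [59.9, 49.8, -55.4]) (0.042, [0.4333, 0.3724], [59.3, 49.3, -55.4])
t (288, 394) (0.028, [-0.0304, -0.0257], [145.7, 106.2, -89.8]) (0.042, [-0.0262, -0.0252], [144.2, 105.0, -89.8])
yaw now -3.46 spin -5.67 shift after spin [ 3.17 -0.41  0.6 ] before [ 2.21 -2.31  0.6 ] p [0.5332 0.2671 0.18  ] t 54.3 w 0.0856 q6 0.4 F [0.1 0.1 0.2]
```

View pics/t8.png

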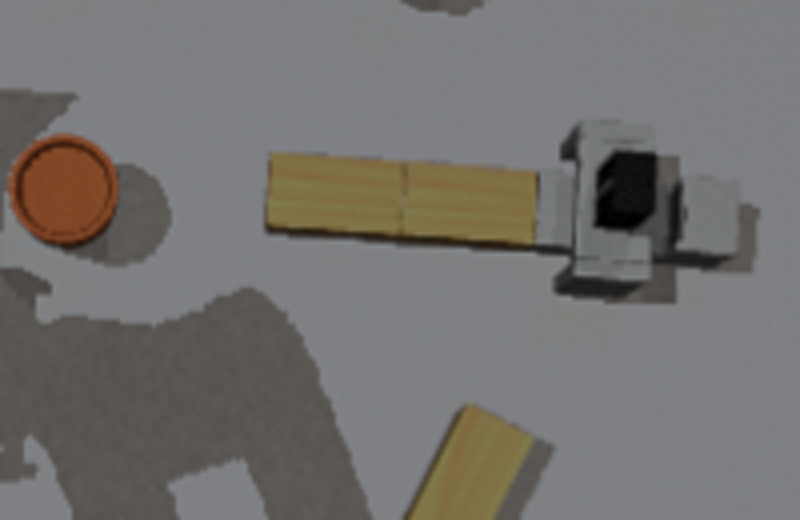

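The top view shows two bamboo blocks butted flush in line with the end block (crop 270–538, 155–243), cup untouched and gauge in place. Now the high blocks, starting with D.

{"name": "send_rows", "arguments": {
  "increments": [
    [[0, 0, 0], -1],
    [[0, 0, 0], -1],
    [[0, 0, 0], -1],
    [[0, 0, 0], -1],
    [[0, 0, 0], -1],
    [[0, 0, 0], -0.69],
    [[0.8, -0.1, 0], 0],
    [[0.8, -0.1, 0], 0],
    [[0.8, -0.1, 0], 0],
    [[0.77, -0.11, 0], 0]
  ]
}}

```text
clock: 55.6
position: [0.423, 0.3852, 0.1799]
eef_rot: [0.0, 0.456, 0.89, 0.0]
ft_force: [0.5, -0.3, -0.5]
gripper_width: 0.0855
finger_force: 0.0
```

{"name": "send_rows", "arguments": {
  "increments": [
    [[0, 0, 0.3], 0],
    [[0, 0, 0.4], 0],
    [[0, 0, 0.4], 0],
    [[0, 0, 0], 0],
    [[0, 0, 0], 0],
    [[0, 0, 0], 0],
    [[0, 0, 0], 0],
    [[0, 0, 0], 0],
    [[0, 0, 0], 0],
    [[0, 0, 0], 0]
  ]
}}

```text
clock: 56.85
position: [0.4237, 0.3848, 0.1248]
eef_rot: [-0.0, 0.456, 0.89, -0.0]
ft_force: [0.0, 0.9, 0.1]
gripper_width: 0.0852
finger_force: 0.0
```

Run:
```python
from h import *
from meas import *
go(.4243,.3843,.01,35.7)
s=grab('scene')
try:print(rect(onz(s,face(s,(390,316)),.042)))
except Exception as e:print(e)
```

```text
yaw now 35.74 spin 0.01 shift after spin [-0.01  0.    2.3 ] before [-0.01  0.    2.3 ] p [0.4237 0.3848 0.1248] t 56.9 w 0.0852 q6 -0.02 F [0.  0.9 0.1]
(array([0.42322177, 0.38568869]), 87.21923828125, 49.934471130371094, -54.43830871582031)
```

{"name": "send_rows", "arguments": {
  "increments": [
    [[0, 0, 0.5], 0],
    [[0, 0, 0.5], 0],
    [[0, 0, 0.5], 0],
    [[0, 0, 0.4], 0],
    [[0, 0, 0.3], 0],
    [[0, 0, 0.1], 0],
    [[0, 0, 0], 0],
    [[0, 0, 0], 0],
    [[0, 0, 0], 0],
    [[0, 0, 0], 0]
  ]
}}

```text
clock: 58.15
position: [0.4238, 0.3848, 0.0101]
eef_rot: [0.0, 0.456, 0.89, 0.0]
ft_force: [0.4, -0.6, 0.1]
gripper_width: 0.0853
finger_force: 0.0
```

{"name": "send_rows", "arguments": {
  "increments": [
    [[0, 0, 0], 0],
    [[0, 0, 0], 0],
    [[0, 0, 0], 0],
    [[0, 0, 0], 0],
    [[0, 0, 0], 0],
    [[0, 0, 0], 0],
    [[0, 0, 0], 0],
    [[0, 0, 0], 0],
    [[0, 0, 0], 0],
    [[0, 0, 0], 0]
  ],
  "grip": 0,
  "force": 30
}}

```text
clock: 59.4
position: [0.4238, 0.3848, 0.0099]
eef_rot: [0.0, 0.456, 0.89, 0.0]
ft_force: [-0.3, 0.3, 4.5]
gripper_width: 0.0495
finger_force: 32.1
```

{"name": "send_rows", "arguments": {
  "increments": [
    [[0, 0, -0.5], 0],
    [[0, 0, -1], 0],
    [[0, 0, -1], 0],
    [[0, 0, -0.5], 0],
    [[0, 0, 0], 0],
    [[0, 0, 0], 0],
    [[0, 0, 0], 0],
    [[0, 0, 0], 0],
    [[0, 0, 0], 0],
    [[0, 0, 0], 0]
  ]
}}

```text
clock: 60.65
position: [0.4237, 0.3847, 0.1596]
eef_rot: [-0.0, 0.456, 0.89, -0.0]
ft_force: [-0.5, -0.1, -1.9]
gripper_width: 0.0494
finger_force: 32.1
```

```bash
python3 -c "
from h import *
go(.6006,.3363,.017,85.2)"
```

```text
yaw now 35.74 spin -7.19 shift after spin [-3.61 -0.67  2.85] before [-2.85  2.31  2.85] p [0.4237 0.3847 0.1596] t 60.6 w 0.0494 q6 -0.02 F [-0.5 -0.1 -1.9]
```

{"name": "send_rows", "arguments": {
  "increments": [
    [[0, 0, 0], -1],
    [[0, 0, 0], -1],
    [[0, 0, 0], -1],
    [[0, 0, 0], -1],
    [[0, 0, 0], -1],
    [[0, 0, 0], -1],
    [[0, 0, 0], -1],
    [[0, 0, 0], -0.19],
    [[-0.5, -0.1, 0], 0],
    [[-0.8, -0.15, 0], 0]
  ]
}}

```text
clock: 61.9
position: [0.4884, 0.3667, 0.1601]
eef_rot: [0.0, 0.043, 0.999, 0.0]
ft_force: [0.6, 0.7, -2.4]
gripper_width: 0.0497
finger_force: 32.0
```

{"name": "send_rows", "arguments": {
  "increments": [
    [[-0.8, -0.14, 0], 0],
    [[-0.8, -0.14, 0], 0],
    [[-0.7, -0.14, 0], 0],
    [[0, 0, 0], 0],
    [[0, 0, 0.5], 0],
    [[0, 0, 0.5], 0],
    [[0, 0, 0.5], 0],
    [[0, 0, 0.3], 0],
    [[0, 0, 0], 0],
    [[0, 0, 0], 0]
  ]
}}

```text
clock: 63.15
position: [0.6007, 0.3364, 0.0709]
eef_rot: [0.001, 0.042, 0.999, 0.0]
ft_force: [-0.3, -0.6, -0.9]
gripper_width: 0.0496
finger_force: 32.0
```

```bash
python3 -c "
from h import *
go(.6006,.3363,.0155,85.2)"
```

```text
yaw now 85.16 spin -0.01 shift after spin [ 0.   -0.    1.11] before [ 0.   -0.    1.11] p [0.6007 0.3364 0.0709] t 63.1 w 0.0496 q6 -1.09 F [-0.3 -0.6 -0.9]
```

{"name": "send_rows", "arguments": {
  "increments": [
    [[0, 0, 0.3], 0],
    [[0, 0, 0.3], 0],
    [[0, 0, 0.2], 0],
    [[0, 0, 0.15], 0],
    [[0, 0, 0.1], 0],
    [[0, 0, 0.04], 0],
    [[0, 0, 0.01], 0],
    [[0, 0, 0], 0],
    [[0, 0, 0], 0],
    [[0, 0, 0], 0]
  ]
}}

```text
clock: 64.4
position: [0.6003, 0.3362, 0.0149]
eef_rot: [0.0, 0.042, 0.999, 0.0]
ft_force: [0.4, 0.1, 0.4]
gripper_width: 0.0501
finger_force: 32.1
```

{"name": "send_rows", "arguments": {
  "increments": [
    [[0, 0, 0], 0],
    [[0, 0, 0], 0],
    [[0, 0, 0], 0],
    [[0, 0, 0], 0],
    [[0, 0, 0], 0],
    [[0, 0, 0], 0],
    [[0, 0, -0.3], 0],
    [[0, 0, -0.8], 0],
    [[0, 0, -1], 0],
    [[0, 0, -1], 0]
  ],
  "grip": 0.8
}}

```text
clock: 65.65
position: [0.6001, 0.3361, 0.1726]
eef_rot: [0.0, 0.042, 0.999, 0.0]
ft_force: [0.5, -0.4, 0.4]
gripper_width: 0.0683
finger_force: 0.0
```

```bash
python3 look.py | grep '0.4[34]'; python3 -c "
from h import *
go(.4458,-.1772,.18,63.3)"
```

```text
s (34, 196) (0.028, [0.958, -0.4602], [156.9, 27.9, 87.2]) (0.042, [0.9566, -0.442], [154.4, 27.4, 87.2])
s (240, 169) (0.028, [0.4488, -0.1978], [67.2, 52.5, -28.9]) (0.042, [0.4557, -0.1839], [66.1, 51.7, -28.9])
t (346, 219) (0.028, [0.4465, -0.1784], [90.9, 51.6, -26.8]) (0.042, [0.4456, -0.1763], [90.0, 51.1, -26.8])
yaw now 85.18 spin 3.18 shift after spin [ -1.83 -10.59  -0.12] before [  2.25 -10.51  -0.12] p [0.602  0.337  0.1776] t 65.8 w 0.0682 q6 -1.09 F [0.  0.  0.3]
```

{"name": "send_rows", "arguments": {
  "increments": [
    [[0, 0, 0], 1],
    [[0, 0, 0], 1],
    [[0, 0, 0], 1],
    [[0, 0, 0], 0.18],
    [[-0.1, -0.5, 0], 0],
    [[-0.16, -0.9, 0], 0],
    [[-0.16, -0.9, 0], 0],
    [[-0.16, -0.9, 0], 0],
    [[-0.16, -0.9, 0], 0],
    [[-0.16, -0.9, 0], 0]
  ],
  "grip": 1
}}

```text
clock: 67.0
position: [0.5276, 0.0914, 0.1702]
eef_rot: [0.0, 0.229, 0.973, 0.0]
ft_force: [0.6, -1.0, 0.0]
gripper_width: 0.0852
finger_force: 0.0
```

{"name": "send_rows", "arguments": {
  "increments": [
    [[-0.16, -0.9, 0], 0],
    [[-0.16, -0.9, 0], 0],
    [[-0.16, -0.9, 0], 0],
    [[-0.16, -0.9, 0], 0],
    [[-0.16, -0.9, 0], 0],
    [[-0.13, -0.9, 0], 0],
    [[0, 0, 0.5], 0],
    [[0, 0, 0.5], 0],
    [[0, 0, 0], 0],
    [[0, 0, 0], 0]
  ]
}}

```text
clock: 68.25
position: [0.4488, -0.1696, 0.1209]
eef_rot: [0.001, 0.23, 0.973, -0.0]
ft_force: [-0.1, 0.2, 0.1]
gripper_width: 0.0853
finger_force: 0.0
```

Run:
```python
from h import *
from meas import *
go(.4458,-.1772,.01,63.2)
s=grab('scene')
try:print(rect(onz(s,face(s,(245,167)),.042)))
except Exception as e:print(e)
```

```text
yaw now 63.38 spin 0.03 shift after spin [-0.01 -0.16  2.22] before [-0.01 -0.16  2.22] p [ 0.4488 -0.1696  0.1209] t 68.2 w 0.0853 q6 -1.63 F [-0.1  0.2  0.1]
(array([ 0.44581799, -0.17847667]), 90.46497344970703, 50.482749938964844, -26.27385711669922)
```

{"name": "send_rows", "arguments": {
  "increments": [
    [[0, -0.16, 0.3], 0.03],
    [[0, 0, 0.5], 0],
    [[0, 0, 0.5], 0],
    [[0, 0, 0.4], 0],
    [[0, 0, 0.3], 0],
    [[0, 0, 0.2], 0],
    [[0, 0, 0], 0],
    [[0, 0, 0], 0],
    [[0, 0, 0], 0],
    [[0, 0, 0], 0]
  ]
}}

```text
clock: 69.55
position: [0.445, -0.1767, 0.0101]
eef_rot: [0.0, 0.233, 0.973, -0.0]
ft_force: [-0.4, 0.1, -0.6]
gripper_width: 0.0852
finger_force: 0.0
```

{"name": "send_rows", "arguments": {
  "increments": [
    [[0, 0, 0], 0],
    [[0, 0, 0], 0],
    [[0, 0, 0], 0],
    [[0, 0, 0], 0],
    [[0, 0, 0], 0],
    [[0, 0, 0], 0],
    [[0, 0, 0], 0],
    [[0, 0, 0], 0],
    [[0, 0, 0], 0],
    [[0, 0, 0], 0]
  ],
  "grip": 0,
  "force": 30
}}

```text
clock: 70.8
position: [0.4449, -0.1767, 0.0099]
eef_rot: [0.0, 0.233, 0.973, -0.0]
ft_force: [-1.3, 0.9, 5.2]
gripper_width: 0.0498
finger_force: 32.0
```

{"name": "send_rows", "arguments": {
  "increments": [
    [[0, 0, -0.5], 0],
    [[0, 0, -1], 0],
    [[0, 0, -1], 0],
    [[0, 0, -0.8], 0],
    [[0, 0, 0], 0],
    [[0, 0, 0], 0],
    [[0, 0, 0], 0],
    [[0, 0, 0], 0],
    [[0, 0, 0], 0],
    [[0, 0, 0], 0]
  ]
}}

```text
clock: 72.05
position: [0.4448, -0.1766, 0.1746]
eef_rot: [-0.0, 0.233, 0.973, -0.0]
ft_force: [0.3, 0.1, -2.2]
gripper_width: 0.0496
finger_force: 32.1
```

```bash
python3 -c "
from h import *
go(.5914,.2267,.165,85.2)"
```

```text
yaw now 63.1 spin -3.21 shift after spin [-2.25  8.28  0.19] before [1.03 8.52 0.19] p [ 0.4448 -0.1766  0.1746] t 72.0 w 0.0496 q6 -1.64 F [ 0.3  0.1 -2.2]
```

{"name": "send_rows", "arguments": {
  "increments": [
    [[0, 0, 0], -1],
    [[0, 0, 0], -1],
    [[0, 0, 0], -1],
    [[0, 0, 0], -0.21],
    [[-0.1, 0.5, 0], 0],
    [[-0.23, 0.9, 0], 0],
    [[-0.23, 0.9, 0], 0],
    [[-0.23, 0.9, 0], 0],
    [[-0.23, 0.9, 0], 0],
    [[-0.23, 0.9, 0], 0]
  ]
}}

```text
clock: 73.3
position: [0.5285, 0.0688, 0.1748]
eef_rot: [0.0, 0.043, 0.999, -0.0]
ft_force: [0.3, -0.3, -2.1]
gripper_width: 0.0497
finger_force: 32.0
```

{"name": "send_rows", "arguments": {
  "increments": [
    [[-0.25, 0.9, 0], 0],
    [[-0.25, 0.9, 0], 0],
    [[-0.25, 0.9, 0], 0],
    [[-0.25, 0.58, 0], 0],
    [[0, 0, 0], 0],
    [[0, 0, 0.5], 0],
    [[0, 0, 0.5], 0],
    [[0, 0, 0.5], 0],
    [[0, 0, 0.4], 0],
    [[0, 0, 0], 0]
  ]
}}

```text
clock: 74.55
position: [0.5911, 0.2259, 0.0784]
eef_rot: [-0.001, 0.043, 0.999, -0.0]
ft_force: [0.4, 0.1, -1.4]
gripper_width: 0.0495
finger_force: 32.0
```

```bash
python3 -c "
from h import *
go(.5914,.2267,.0155,85.2)"
```

```text
yaw now 85.12 spin -0.01 shift after spin [-0.01  0.02  1.26] before [-0.01  0.02  1.26] p [0.5911 0.2259 0.0784] t 74.5 w 0.0495 q6 -1.24 F [ 0.4  0.1 -1.4]
```

{"name": "send_rows", "arguments": {
  "increments": [
    [[0, 0, 0.3], 0],
    [[0, 0, 0.3], 0],
    [[0, 0, 0.3], 0],
    [[0, 0, 0.15], 0],
    [[0, 0, 0.1], 0],
    [[0, 0, 0.07], 0],
    [[0, 0, 0.03], 0],
    [[0, 0, 0], 0],
    [[0, 0, 0], 0],
    [[0, 0, 0], 0]
  ]
}}

```text
clock: 75.8
position: [0.5918, 0.2264, 0.0174]
eef_rot: [0.0, 0.042, 0.999, -0.0]
ft_force: [0.9, 0.1, -2.2]
gripper_width: 0.0497
finger_force: 32.1
```

{"name": "send_rows", "arguments": {
  "increments": [
    [[0, 0, 0], 0],
    [[0, 0, 0], 0],
    [[0, 0, 0], 0],
    [[0, 0, 0], 0],
    [[0, 0, 0], 0],
    [[0, 0, 0], 0],
    [[0, 0, -0.3], 0],
    [[0, 0, -0.8], 0],
    [[0, 0, -1], 0],
    [[0, 0, -1], 0]
  ],
  "grip": 0.8
}}

```text
clock: 77.05
position: [0.5916, 0.2264, 0.1751]
eef_rot: [0.0, 0.042, 0.999, 0.0]
ft_force: [-0.1, -0.2, 0.3]
gripper_width: 0.0684
finger_force: 0.0
```

```bash
python3 -c "
from h import *
go(.6267,-.2664,.19,-3.2)
s=grab('scene');hsv=cv2.cvtColor(s['frame'],cv2.COLOR_RGB2HSV)
k,l,st,ce=cv2.connectedComponentsWithStats(cv2.inRange(hsv,(8,80,25),(32,255,255)))
print([(st[i].tolist()) for i in range(1,k) if st[i,4]>200])
"
```

```text
yaw now 85.17 spin 12.85 shift after spin [-9.8   1.25 -0.3 ] before [-1.53 -9.76 -0.3 ] p [0.5916 0.2264 0.1751] t 77.0 w 0.0684 q6 -1.24 F [-0.1 -0.2  0.3]
[[0, 0, 211, 132, 14094], [405, 0, 110, 101, 5603], [127, 3, 159, 80, 5432], [511, 72, 49, 114, 2228], [298, 113, 45, 64, 1657], [14, 137, 47, 113, 821], [168, 181, 47, 59, 1257], [254, 195, 56, 18, 227], [103, 213, 34, 36, 907], [217, 243, 33, 38, 986], [258, 278, 48, 46, 1368], [283, 318, 52, 50, 1567]]
```

Both high blocks are in the box. Now return to the gauge for the final move.

{"name": "send_rows", "arguments": {
  "increments": [
    [[0, 0, -0.3], 1],
    [[0, 0, 0], 1],
    [[0, 0, 0], 1],
    [[0, 0, 0], 1],
    [[0, 0, 0], 1],
    [[0, 0, 0], 1],
    [[0, 0, 0], 1],
    [[0, 0, 0], 1],
    [[0, 0, 0], 1],
    [[0, 0, 0], 1]
  ],
  "grip": 1
}}

```text
clock: 78.35
position: [0.5918, 0.2264, 0.1882]
eef_rot: [0.0, 0.6, 0.8, 0.0]
ft_force: [0.1, 0.1, 0.4]
gripper_width: 0.0853
finger_force: 0.0
```

{"name": "send_rows", "arguments": {
  "increments": [
    [[0, 0, 0], 1],
    [[0, 0, 0], 1],
    [[0, 0, 0], 0.85],
    [[-0.6, 0.1, 0], 0],
    [[-0.9, 0.1, 0], 0],
    [[-0.9, 0.1, 0], 0],
    [[-0.9, 0.1, 0], 0],
    [[-0.9, 0.1, 0], 0],
    [[-0.9, 0.1, 0], 0],
    [[-0.9, 0.1, 0], 0]
  ]
}}

```text
clock: 79.6
position: [0.61, -0.0765, 0.1883]
eef_rot: [0.0, 0.726, 0.687, 0.0]
ft_force: [0.7, -0.7, 0.3]
gripper_width: 0.0858
finger_force: 0.0
```

{"name": "send_rows", "arguments": {
  "increments": [
    [[-0.9, 0.15, 0], 0],
    [[-0.9, 0.15, 0], 0],
    [[-0.9, 0.15, 0], 0],
    [[-0.8, 0.1, 0], 0],
    [[-0.3, 0, 0], 0],
    [[0, 0, 0], 0],
    [[0, 0, 0], 0],
    [[0, 0, 0], 0],
    [[0, 0, 0], 0],
    [[0, 0, 0], 0]
  ]
}}

```text
clock: 80.85
position: [0.6271, -0.2659, 0.1874]
eef_rot: [0.0, 0.726, 0.687, -0.0]
ft_force: [-0.8, -0.5, 0.8]
gripper_width: 0.0854
finger_force: 0.0
```

```bash
python3 -c "
from h import *
go(.6267,-.2664,.092,-3.2)"
```

```text
yaw now -3.15 spin 0.01 shift after spin [-0.01 -0.01  1.91] before [-0.01 -0.01  1.91] p [ 0.6271 -0.2659  0.1874] t 80.8 w 0.0854 q6 -0.46 F [-0.8 -0.5  0.8]
```

{"name": "send_rows", "arguments": {
  "increments": [
    [[0, 0, 0.5], 0],
    [[0, 0, 0.5], 0],
    [[0, 0, 0.4], 0],
    [[0, 0, 0.3], 0],
    [[0, 0, 0.2], 0],
    [[0, 0, 0], 0],
    [[0, 0, 0], 0],
    [[0, 0, 0], 0],
    [[0, 0, 0], 0],
    [[0, 0, 0], 0]
  ]
}}

```text
clock: 82.1
position: [0.627, -0.2663, 0.0925]
eef_rot: [0.0, 0.726, 0.687, -0.0]
ft_force: [-0.1, -0.3, -0.4]
gripper_width: 0.0857
finger_force: 0.0
```

{"name": "send_rows", "arguments": {
  "increments": [
    [[0, 0, 0], 0],
    [[0, 0, 0], 0],
    [[0, 0, 0], 0],
    [[0, 0, 0], 0],
    [[0, 0, 0], 0],
    [[0, 0, 0], 0],
    [[0, 0, 0], 0],
    [[0, 0, 0], 0],
    [[0, 0, 0], 0],
    [[0, 0, 0], 0]
  ],
  "grip": 0,
  "force": 50
}}

```text
clock: 83.35
position: [0.6271, -0.2663, 0.0924]
eef_rot: [0.0, 0.726, 0.687, 0.0]
ft_force: [3.0, -0.0, 3.5]
gripper_width: 0.0394
finger_force: 51.3
```

{"name": "send_rows", "arguments": {
  "increments": [
    [[0, 0, -0.3], 0],
    [[0, 0, -0.5], 0],
    [[0, 0, -0.5], 0],
    [[0, 0, -0.3], 0],
    [[0, 0, 0], 0],
    [[0, 0, 0], 0],
    [[0, 0, 0], 0],
    [[0, 0, 0], 0],
    [[0, 0, 0], 0],
    [[0, 0, 0], 0]
  ]
}}

```text
clock: 84.6
position: [0.627, -0.2663, 0.1722]
eef_rot: [-0.0, 0.726, 0.687, -0.0]
ft_force: [0.1, 0.3, -4.6]
gripper_width: 0.0396
finger_force: 51.8
```

```bash
python3 -c "
from h import *
go(.6321,-.1785,.092,-3.3)"
```

```text
yaw now -3.18 spin 0.02 shift after spin [1.76 0.   1.6 ] before [1.76 0.   1.6 ] p [ 0.627  -0.2663  0.1722] t 84.6 w 0.0396 q6 -0.46 F [ 0.1  0.3 -4.6]
```

{"name": "send_rows", "arguments": {
  "increments": [
    [[0.3, 0, 0], 0.02],
    [[0.5, 0, 0], 0],
    [[0.5, 0, 0], 0],
    [[0.46, 0, 0], 0],
    [[0, 0, 0], 0],
    [[0, 0, 0], 0],
    [[0, 0, 0.5], 0],
    [[0, 0, 0.5], 0],
    [[0, 0, 0.3], 0],
    [[0, 0, 0], 0]
  ]
}}

```text
clock: 85.85
position: [0.6317, -0.1786, 0.1064]
eef_rot: [-0.001, 0.727, 0.686, -0.0]
ft_force: [-0.9, 0.5, -3.5]
gripper_width: 0.04
finger_force: 51.7
```

{"name": "send_rows", "arguments": {
  "increments": [
    [[0, 0, 0.1], 0],
    [[0, 0, 0.08], 0],
    [[0, 0, 0.06], 0],
    [[0, 0, 0.04], 0],
    [[0, 0, 0.02], 0],
    [[0, 0, 0], 0],
    [[0, 0, 0], 0],
    [[0, 0, 0], 0],
    [[0, 0, 0], 0],
    [[0, 0, 0], 0]
  ]
}}

```text
clock: 87.1
position: [0.6321, -0.1785, 0.0924]
eef_rot: [0.0, 0.727, 0.686, -0.0]
ft_force: [0.7, 0.2, -1.0]
gripper_width: 0.0393
finger_force: 52.1
```

{"name": "send_rows", "arguments": {
  "increments": [
    [[0, 0, 0.01], 0],
    [[0, 0, 0], 0],
    [[0, 0, 0], 0],
    [[0, 0, 0], 0],
    [[0, 0, 0], 0],
    [[0, 0, 0], 0],
    [[0, 0, 0], 0],
    [[0, 0, 0], 0],
    [[0, 0, 0], 0],
    [[0, 0, 0], 0]
  ]
}}

```text
clock: 88.35
position: [0.6322, -0.1785, 0.0924]
eef_rot: [0.0, 0.727, 0.686, 0.0]
ft_force: [-0.3, 1.0, 6.0]
gripper_width: 0.0397
finger_force: 52.9
```

{"name": "send_rows", "arguments": {
  "increments": [
    [[0, 0, 0], 0],
    [[0, 0, 0], 0],
    [[0, 0, 0], 0],
    [[0, 0, 0], 0],
    [[0, 0, 0], 0],
    [[0, 0, 0], 0],
    [[0, 0, 0], 0],
    [[0, 0, -0.2], 0],
    [[0, 0, -0.8], 0],
    [[0, 0, -1], 0]
  ],
  "grip": 1
}}

```text
clock: 89.6
position: [0.6317, -0.1782, 0.1929]
eef_rot: [-0.001, 0.727, 0.686, -0.0]
ft_force: [0.2, 0.0, 0.8]
gripper_width: 0.0853
finger_force: 0.0
```

{"name": "send_rows", "arguments": {
  "increments": [
    [[0, 0, -0.5], 0],
    [[0.5, -1, 0], 0],
    [[0.5, -1, 0], 0],
    [[0.5, -1, 0], 0],
    [[0.5, -1, 0], 0],
    [[0.5, -0.5, 0], 0],
    [[0.5, 0, 0], 0],
    [[0.5, 0, 0], 0],
    [[0, 0, 0], 0],
    [[0, 0, 0], 0]
  ]
}}

```text
clock: 90.85
position: [0.4176, 0.009, 0.2172]
eef_rot: [0.0, 0.727, 0.686, 0.0]
ft_force: [0.2, 0.0, -0.4]
gripper_width: 0.0854
finger_force: 0.0
```

Run:
```python
from h import *
s=grab('scene');t=grab('top')
a=cv2.resize(s['frame'][110:400,110:400,::-1],(400,400),interpolation=cv2.INTER_CUBIC)
b=cv2.resize(t['frame'][90:250,100:430,::-1],(800,388))[:, :]
b=cv2.resize(t['frame'][100:205,125:425,::-1],(780,200*780//571),interpolation=cv2.INTER_CUBIC)
o=np.zeros((600,780,3),np.uint8);o[:320,:400]=a[:320];o[320:320+b.shape[0],:]=b[:280]
o[:310,410:720]=cv2.resize(s['frame'][140:230,140:230,::-1],(310,310),interpolation=cv2.INTER_CUBIC)
cv2.imwrite('pics/fin.png',o);print(manip.get_state()['position'])
```

```text
[0.41756905 0.00875487 0.21692209]
```

View pics/fin.png

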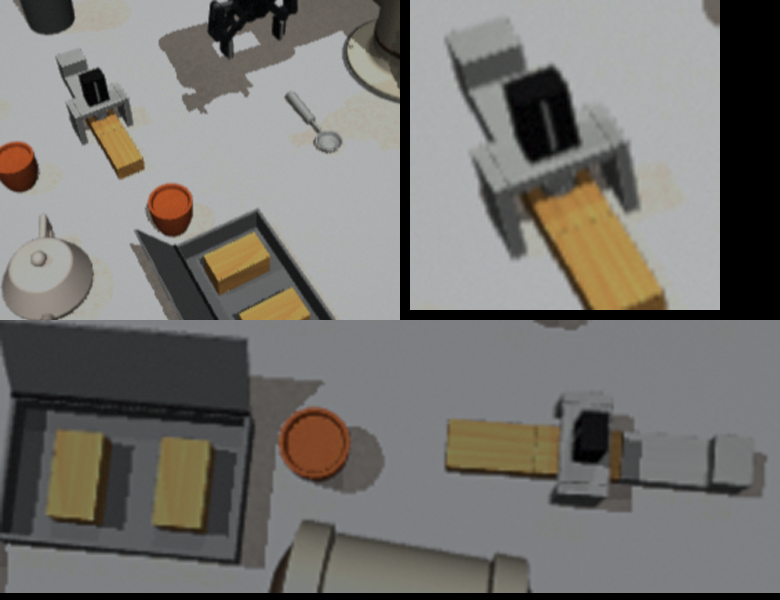

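The final view shows the gauge astride the first added block (585,440), the run straight and butted to the end block, both high blocks flat in the box (77,475 and 183,483), and the cup untouched. Handing in.

```bash
python3 -c "
from plant import manip
print(manip.close_job())"
```

```text
the job is handed in; nothing more can be done
None
```

The job is handed in: I stood the gauge astride the end block, which is the 32 mm one, then butted both low blocks flush from its open end, laid both high blocks flat in the cartridge box, and left the gauge astride the first added block with the cup untouched. The foot's reading can't be read through the interface, so I took the heights from the two camera views. The run took about 91 of the 210 s, and no verdict came back.

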